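# Free a jammed spacer and close the meter's well with its sprung dust cap

### The arm

A 7-joint arm with a two-finger parallel gripper is mounted at the origin on the work surface. World frame = base frame: x ahead of the robot, y to its left, z up, the work surface at z = 0. Lengths are in m, angles in rad, forces in N, time in s.
With the tool pointing down it reaches from about 0.425 to 0.875 m from the base axis. Payload 4.7 kg.
Tool frame: the origin (TCP) lies where the fingers leave the gripper's body, on its centre line; the fingertips stand 73 mm ahead of it and the grasp point (between the pads) lies 54 mm ahead of it; z points along the fingers, y is the direction in which the jaws open and shut (so a half turn about z gives the same grasp; the last joint's range is limited). The gripper opens to 85 mm and grips with 20 to 120 N. Pads are 22 mm wide; open, the fingers measure 114 mm over their backs; the gripper's body (76 mm by 85 mm) begins 54 mm behind the grasp point. The pads swing forward as they close: fully open they stand 13 mm farther back than shut.
Start: joints at [1.294, 0.321, -0.07, 1.45, 0.023, 1.371, -0.057], TCP at [0.186, -0.623, 0.304] pointing down, gripper open.
Joint ranges: [-2.86, 2.86], [-0.3, 2.09], [-1.38, 1.24], [0.06, 2.45], [-1.56, 4.7], [0.09, 2.05], [-2.69, 2.69]. Speed limits (rad/s): [2.57, 2.57, 3.14, 3.14, 3.14, 3.14, 3.14].

### API

Orientations are given as a rotation vector (axis times angle).
In Python, from plant import ctrl, imaging gives the robot as it stands. The module is installed in compiled form; this text tells all that it offers.
- The arm moves only by the shell command python3 -m crank 'ROWS' [FORCE]. ROWS is JSON, a list of rows, each a list of 7 numbers: the shift along the world's x, y, z in cm, then the turn, a rotation vector about the world's x, y, z in degrees, then the closure, from 0 (fully open) to 1 (shut). A call has 1 to 5 rows; each row is the pose to reach, as a shift and turn from the pose commanded when the call began; what a row does not reach only later rows make up. A row lasts 1/8 s, in which the tool goes at most 62.5 mm and 10.7 degrees, less where a joint would pass 70% of its speed; a pose out of reach is approached as far as the arm can. A call with a gripper value outside its range is refused whole. The fingers move at their own pace and stop on an object; FORCE is the grip in N (left out, the last holds). Time passes only in rows, so rows that repeat a pose let the fingers close. It gives the time, the measured TCP pose, the force and the opening at its end, in the units of the state.
- ctrl.sense(): the state, without advancing time (a new reading comes with each control period).
- imaging.snapshot(name): name is "scene" or "top" or "wrist"; returns a dict with "img" (384x512x3 uint8, red, green, blue), "range_z" (384x512 float32, m along the optical axis (not along the pixel's ray), 0 where there is no reading), "fovy" (degrees; the focal length in pixels is half the picture's height over the tangent of half this angle, whatever the lens; pixels are square), "cx", "cy" (the principal point, pixels), "k1" (the pictures are not rectified: a ray, as slopes to the right and down, at radius r is drawn at 1 + k1 r^2 times it, then the intrinsics apply), "rvec" (rotation vector, rad) and "tvec" (3), from world to camera coordinates, as OpenCV has them. Camera axes: x right, y down, z forward; pixel columns grow to the right and rows downward; lengths in m; the calibration is good to about 2 mm. A picture is of the moment at which its call begins.
- ctrl.finish_job(): hands the job in, once; it reports no verdict.
The state is a dict: "time": time; "q": joint angles; "joint_velocities": joint speeds; "effort": joint torques, N m; "position": TCP position; "ee_rot": TCP orientation; "force": force on the tool from outside, world axes, zero at the start; "torque": the same for the moment, N m; "opening": finger opening in m.
Only numpy, scipy, OpenCV 4.12 (cv2) and the standard library are available. Lean on these libraries where they do the work, as an engineer would, in place of code of your own. Each camera call takes 0.05 s, during which the arm holds its last target.

### The job

The metal spacer in the meter's round well is jammed with its toe under the rim: take the wooden block, knock the spacer sideways with it until the toe is clear (do not touch the spacer with the gripper while it is still caught), put the block back on the bench and lift the spacer out into the steel tray. Then pinch the two side tabs of the sprung dust cap together, fit the cap squarely on the well and let the tabs spring out under the rim, so that it lies flat and locked. Do not shift or tip the other things on the bench.

Things in the scene. Friction and masses are not known exactly. Their poses are not given: they have to be found in the camera images.
- well (a point): Centre of the round well's mouth at the top of its rim, 82 mm above the bench; z up. A collar 78 mm across on a fixed white box, the meter (160 x 200 x 60 mm high, its middle 20 mm along this -x). Mouth 56 mm across; the rim's lip is 4 mm thick and overhangs a groove 68 mm across, 8 mm high; flat floor 12 mm below the rim's top.
- spacer_mid (a point): Centre of the aluminium spacer, on its stem's axis, 26 mm above its underside; z up, any yaw, about 60 g. Stem 16 (x) x 18 (y) mm, its top 52 mm above the underside. Flat foot 5 mm thick, reaching 14 mm to -x and 21.5 mm to +x of the axis, 26 mm wide (y), 12 mm at the +x end, the toe. At the start it stands upright on the well's floor, its top 40 mm above the rim.
- spacer_toe (a point): Tip of the spacer's toe, 21.5 mm along the spacer's +x from the stem's axis, 2.5 mm above the underside. At the start 31.5 mm from the well's axis, caught 3.5 mm under the lip, so it cannot be lifted. Slid 7 to 19 mm towards the spacer's own -x (14 is best) it is clear of the lip all round and lifts straight out.
- cap_mid (a point): Centre of the grey sprung dust cap, on its axis, 21.5 mm above its underside; z up, about 60 g. Plug 50 mm across, 10.5 mm high; then a flange 68 mm across, 5 mm thick; two tabs stand up through it at +y and -y to 42.5 mm above the underside. It stands upright on the bench. Fitted, the flange lies on the rim, this point 11 mm above it; any yaw will do.
- tab_a (a joint): Travel inward of the tab at the cap's +y side: 0 at rest, 0.008 m fully pinched; sprung outward, 2.7 to 6.3 N. Tabs are 16 mm wide, 4 thick, 54.4 mm over their outer faces at rest, 38.4 pinched. Below the flange each has a hook 3.5 mm high reaching 31 mm from the axis at rest, 23 pinched: it enters the well only pinched. Fitted and let go it rests at 0 to 0.002 with the hook under the lip.
- tab_b (a joint): The same for the tab at the cap's -y side.
- block_mid (a point): Centre of the loose wooden tapping block, 50 (x) x 28 (y) x 60 (z, upright) mm, 30 mm above its underside; about 70 g. It stands upright on the bench.
- tray: Fixed shallow steel tray, 120 (x) x 100 (y) mm outside, walls 4 mm thick and 18 mm high, floor 4 mm thick; origin at the centre of its underside on the bench, z up.
- dish: Bystander: shallow round steel bowl, 84 mm across, 24 mm high; origin at the centre of its underside.
- screw_cap: Bystander: plain blue screw cap without tabs, 42 mm across, 22 mm high; origin at the centre of its underside.
- vial: Bystander: small amber vial, 28 mm across, 60 mm high; origin at the centre of its underside.
- bottle_a: Bystander: white reagent bottle with blue cap, 66 mm across, 135 mm high; origin at the centre of its underside.
- bottle_b: Bystander: clear reagent bottle with blue cap, 66 mm across, 125 mm high; origin at the centre of its underside.
- jar: Bystander: white jar with blue lid, 56 mm across, 65 mm high; origin at the centre of its underside.
- spatula: Bystander: narrow steel lab spatula lying flat, 150 mm long, 5 mm thick; origin at the centre of its underside.
- beaker: Bystander: glass beaker, 60 mm across, 70 mm high; origin at the centre of its underside.
There are look-alikes about, which are no part of the job. What is shaped like the part that bears spacer_mid but pink or red is not meant.

How it is judged:
On the way, in this order (a step that is already met when the one before it is completed fails the run):
1. the block strikes or pushes the spacer while its toe is still caught (contact force between block and spacer above 0.1 N and horizontal distance between spacer_toe and well above 0.026 m).
2. the spacer is knocked sideways in the well until its toe is clear of the lip (within 25 mm of the well's axis) (z of spacer_mid in the frame of well below 0.02 m and horizontal distance between spacer_toe and well below 0.025 m), for 0.1 s.
3. the spacer lies in the tray, let go (x of spacer_mid in the frame of tray between -0.06 and 0.06 m and y of spacer_mid in the frame of tray between -0.05 and 0.05 m and z of spacer_mid in the frame of tray below 0.038 m and contact force between the fingers and spacer below 0.1 N), for 0.2 s.
4. the cap is over the well (within 15 mm) with both tabs pinched in at least 4 mm (horizontal distance between cap_mid and well below 0.015 m and value of joint each of tab_a, tab_b above 0.004 m), for 0.1 s.
At the end, for the whole second after the job is handed in: The cap is centred on the well within 4.5 mm, flange on the rim within 2 mm, level within 0.05 rad, both tabs pressed in less than 3 mm; the spacer's centre is over the tray, at most 38 mm above the bench; the block rests on the bench, not in the tray; all at rest (horizontal distance between cap_mid and well below 0.0045 m and z of cap_mid in the frame of well between 0.009 and 0.013 m and angle between the z axis of cap_mid and the z axis of well, either way round below 0.05 rad and angle between cap_mid's own z axis and vertical below 0.05 rad and value of joint each of tab_a, tab_b below 0.003 m and x of spacer_mid in the frame of tray between -0.06 and 0.06 m and y of spacer_mid in the frame of tray between -0.05 and 0.05 m and z of spacer_mid in the frame of tray below 0.038 m and height (world z) of block_mid below 0.036 m and not (x of block_mid in the frame of tray between -0.055 and 0.055 m and y of block_mid in the frame of tray between -0.045 and 0.045 m) and linear speed of each of cap, spacer, block below 0.02 m/s); the robot touches nothing.
It fails at once if the gripper touches the spacer while its toe is still caught under the rim (contact force between any of the fingers, the arm and spacer above 1 N and horizontal distance between spacer_toe and well between 0.0275 and 0.04 m and z of spacer_mid in the frame of well below 0.018 m).
It fails at once if a bystander is shifted more than 30 mm or tipped (distance of any of dish, screw_cap, vial, bottle_a, bottle_b, jar, spatula, beaker from where it was at the start of the episode above 0.03 m or angle between any of dish, screw_cap, vial, bottle_a, bottle_b, jar, spatula, beaker's own z axis and vertical above 0.4 rad).
It also fails if it takes over 72 s, if anything falls off the work surface, if the arm or the gripper's body presses on something with over 40 N, if the wrist force passes 120 N, or if a joint passes its speed limit or range.

## Working session

There is one attempt and no reset: what is moved stays moved. The work goes in short steps, Python scripts to look and compute and a shell command to move; the robot and the scene stay as the last step left them, time stands still between calls to the robot, and variables do not carry over. Pictures are saved under pics/ and viewed, and the job is handed in when it is done.

```bash
ls; mkdir -p pics; cat > h.py <<'E'
import numpy as np, cv2
from plant import ctrl, imaging
def snap(n,save=None):
    s=imaging.snapshot(n)
    if save: cv2.imwrite('pics/'+save+'.png',cv2.cvtColor(s['img'],cv2.COLOR_RGB2BGR))
    return s
def cam(s):
    f=192/np.tan(np.radians(s['fovy'])/2)
    R=cv2.Rodrigues(np.array(s['rvec'],float))[0]; t=np.array(s['tvec'],float).ravel()
    return f,R,t
def slopes(s,u,v):
    f,R,t=cam(s); a=(np.asarray(u,float)-s['cx'])/f; b=(np.asarray(v,float)-s['cy'])/f
    x,y=a.copy(),b.copy()
    for _ in range(20):
        k=1+s['k1']*(x*x+y*y); x,y=a/k,b/k
    return x,y
def plane(s,u,v,z):
    f,R,t=cam(s); x,y=slopes(s,u,v); d=np.stack([x,y,np.ones_like(x)],-1)@R; o=-R.T@t
    l=(z-o[2])/d[...,2]; return o+l[...,None]*d
def cloud(s):
    v,u=np.mgrid[0:384,0:512]; f,R,t=cam(s); x,y=slopes(s,u,v); Z=s['range_z']
    return (np.stack([x*Z,y*Z,Z],-1)-t)@R
def px(s,P):
    f,R,t=cam(s); c=np.asarray(P,float)@R.T+t; x=c[...,0]/c[...,2]; y=c[...,1]/c[...,2]; k=1+s['k1']*(x*x+y*y)
    return np.stack([f*x*k+s['cx'],f*y*k+s['cy']],-1)
E
python3 - <<'E'
from h import *
print(ctrl.sense())
for n in ['scene','top','wrist']:
    s=snap(n,n+'0'); f,R,t=cam(s); print(n,f,-R.T@t,R[2],s['k1'],s['cx'],s['cy'])
E
```

```text
pics
{'time': 0.0, 'q': array([ 1.29414328,  0.32182626, -0.07002341,  1.45169161,  0.02257007,
        1.37077424, -0.05690729]), 'joint_velocities': array([ 0.00193813,  0.00087545,  0.00144955,  0.00052782,  0.00148642,
        0.00104877, -0.00162234]), 'effort': array([ 4.46155070e-05, -4.93581569e+01, -3.81919490e-01, -3.14332187e+01,
        1.30837178e-02,  1.14993163e-02, -1.00704767e-05]), 'position': array([ 0.18615636, -0.62235668,  0.30281241]), 'ee_rot': array([-3.10660340e+00, -4.54771656e-01,  5.71681847e-04]), 'force': array([ 0.57731867, -0.61602604,  0.47269119]), 'torque': array([ 0.03108674, -0.02020198, -0.03298644]), 'opening': 0.08524703915128024}
scene 348.09861805713075 [ 1.12415874 -0.61251285  0.64613131] [-0.56091888  0.6009461  -0.56941532] -0.05537657696000848 259.1087522215844 195.15064833199636
top 376.2590945032809 [0.36869002 0.01062863 1.22974208] [ 0.17768045 -0.00664204 -0.98406582] -0.022741261383799213 254.28022574127775 190.74427171917887
wrist 302.9683061453413 [ 0.25869386 -0.60147107  0.37242926] [-0.28624377 -0.0834393  -0.95451683] -0.014155441662332423 257.5206222545337 190.6914170293382
```

View pics/scene0.png

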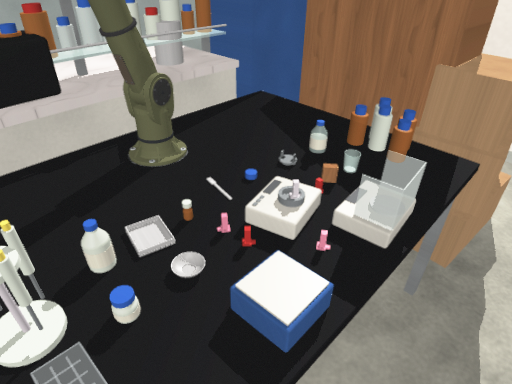

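View pics/top0.png

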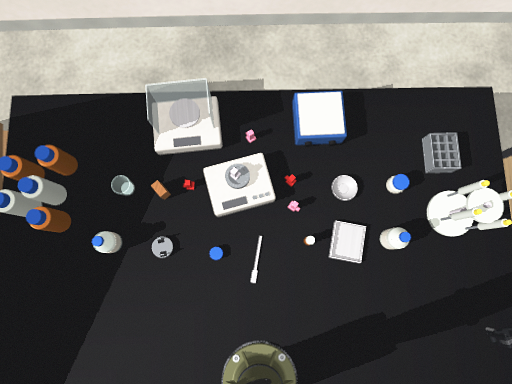

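View pics/wrist0.png

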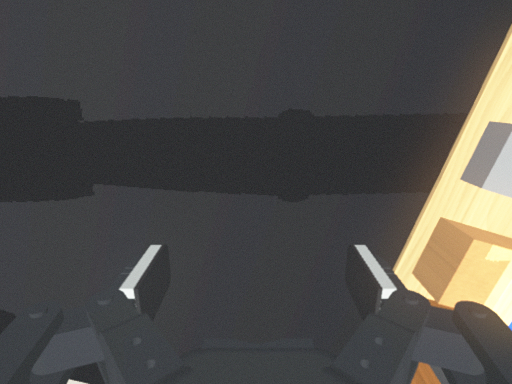

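The scene and top views show the meter's well at about (237,177) in top, with the spacer in it. The block is at (160,189), the cap with tabs at (162,247) and the tray at (348,242). I'll zoom in and measure.

```bash
python3 - <<'E'
from h import *
s=snap('top'); C=cloud(s); img=cv2.cvtColor(s['img'],cv2.COLOR_RGB2BGR)
a=img[140:215,140:280]; b=img[215:275,130:270]; 
cv2.imwrite('pics/z1.png',cv2.resize(a,None,fx=5.6,fy=5.6,interpolation=cv2.INTER_CUBIC))
c=snap('scene'); ic=cv2.cvtColor(c['img'],cv2.COLOR_RGB2BGR); cv2.imwrite('pics/z2.png',cv2.resize(ic[140:240,230:370],None,fx=5.6,fy=5.6,interpolation=cv2.INTER_CUBIC))
np.set_printoptions(precision=4,suppress=True,linewidth=160)
for n,(u,v) in dict(well=(237,177),block=(160,189),cap=(162,247),tray=(348,242),dish=(344,187),screw=(216,253),vial=(310,240),bb=(107,242),beaker=(122,185),bottle=(395,238),jar=(398,183),red1=(189,185),red2=(290,180),pink=(293,206),box=(320,118)).items(): print(n,C[v,u], plane(s,u,v,0.))
# heights over bench around items
def region(x0,x1,y0,y1,z0,z1):
    m=(C[...,0]>x0)&(C[...,0]<x1)&(C[...,1]>y0)&(C[...,1]<y1)&(C[...,2]>z0)&(C[...,2]<z1); return m
for n in ['scene']:
    D=cloud(c); print(D[190,291],D[155,287],D[172,330])
E
```

```text
well [0.6227 0.0562 0.0725] [0.6386 0.0591 0.    ]
block [0.5924 0.3016 0.0569] [0.6032 0.3157 0.    ]
cap [0.4115 0.3014 0.0152] [0.412 0.305 0.   ]
tray [ 0.415  -0.2982  0.001 ] [ 0.4151 -0.2985  0.    ]
dish [ 0.5968 -0.2965  0.0018] [ 0.5971 -0.297   0.    ]
screw [0.3889 0.128  0.0228] [0.3893 0.1302 0.    ]
vial [ 0.4216 -0.166   0.0602] [ 0.4243 -0.1751  0.    ]
bb [0.4265 0.4467 0.0985] [0.4316 0.4846 0.    ]
beaker [0.6187 0.4417 0.0042] [0.6195 0.4432 0.    ]
bottle [ 0.4198 -0.4146  0.1026] [ 0.4244 -0.4533  0.    ]
jar [ 0.5939 -0.4526  0.0671] [ 0.6069 -0.4794  0.    ]
red1 [0.6054 0.2114 0.0467] [0.6148 0.2193 0.    ]
red2 [ 0.6162 -0.1135  0.0406] [ 0.6247 -0.1177  0.    ]
pink [ 0.5302 -0.1189  0.0492] [ 0.5369 -0.1243  0.    ]
box [ 0.8083 -0.2132  0.0848] [ 0.8408 -0.2298  0.    ]
[0.6049 0.0825 0.0701] [0.391  0.3244 0.0154] [0.6033 0.2965 0.0423]
```

View pics/z1.png

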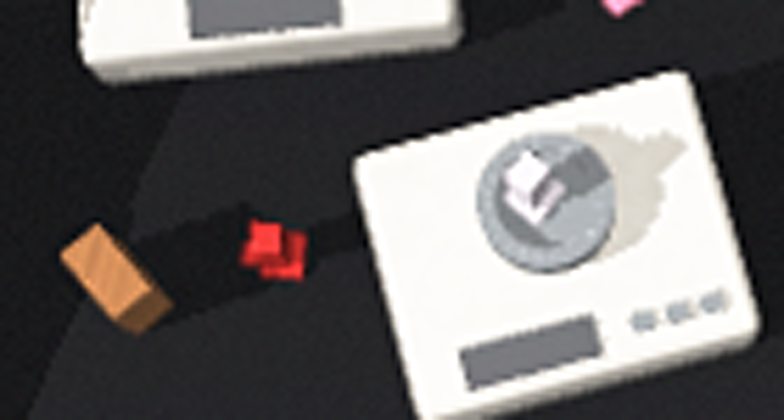

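View pics/z2.png

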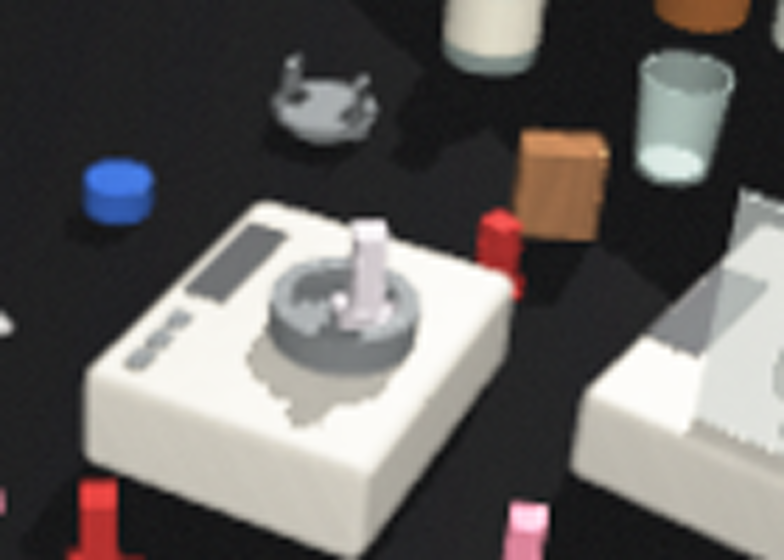

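```bash
python3 -m crank '[[3,5,0,0,0,0,0],[6,10,0,0,0,0,0],[9,15,0,0,0,0,0],[12,20,0,0,0,0,0],[15,25,0,0,0,0,0]]'; python3 -m crank '[[3,5,0,0,0,0,0],[6,10,0,0,0,0,0],[9,15,0,0,0,0,0],[12,20,0,0,0,0,0],[15,25,0,0,0,0,0]]';python3 -m crank '[[3.5,5,0,0,0,0,0],[7.5,10,0,0,0,0,0],[11,15,0,0,0,0,0],[13,18,0,0,0,0,0],[13,18,0,0,0,0,0]]'
```

```text
time: 0.88
position: [0.3371, -0.3709, 0.3041]
ee_rot: [3.108, 0.455, 0.0]
force: [0.6, -0.8, 0.2]
opening: 0.0855
time: 1.5
position: [0.487, -0.1211, 0.3042]
ee_rot: [3.108, 0.455, 0.001]
force: [1.1, -0.1, -0.7]
opening: 0.0856
time: 2.12
position: [0.6167, 0.0612, 0.3035]
ee_rot: [-3.104, -0.464, 0.0]
force: [-0.5, -0.7, -0.5]
opening: 0.0851
```

```bash
python3 - <<'E'
from h import *
s=snap('wrist','w1')
img=cv2.imread('pics/w1.png')
cv2.imwrite('pics/w1z.png',cv2.resize(img,None,fx=1.55,fy=1.55,interpolation=cv2.INTER_CUBIC))
E
```

```text
(no output)
```

View pics/w1z.png

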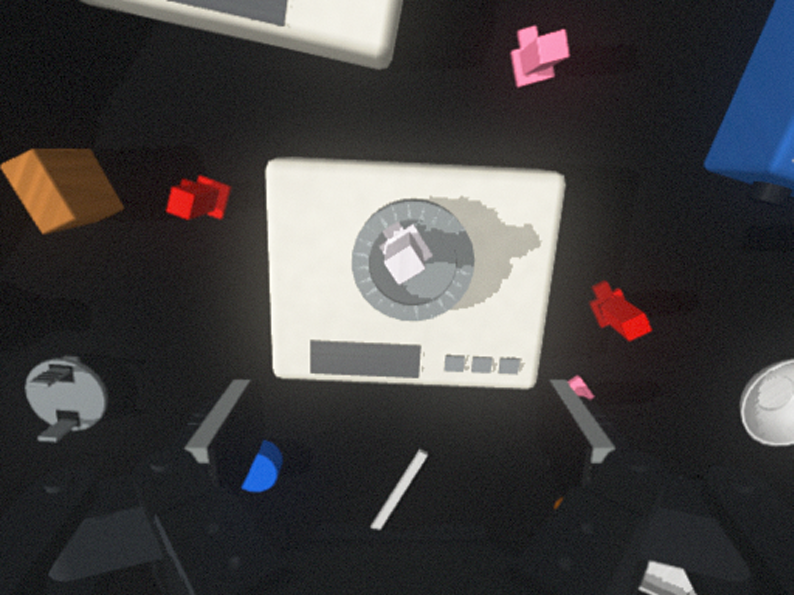

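```bash
python3 - <<'E'
from h import *
np.set_printoptions(precision=4,suppress=True,linewidth=160)
s=snap('wrist'); img=cv2.cvtColor(s['img'],cv2.COLOR_RGB2BGR)
x0,y0=220,122; a=img[y0:y0+90,x0:x0+100]
cv2.imwrite('pics/w2z.png',cv2.resize(a,None,fx=6.5,fy=6.5,interpolation=cv2.INTER_CUBIC))
C=cloud(s); z=C[...,2]
reg=(abs(C[...,0]-.615)<.06)&(abs(C[...,1]-.055)<.06)
rim=reg&(abs(z-.082)<.004); P=C[rim]; print('rim',rim.sum(),P.mean(0), np.median(P[:,2]))
from scipy.optimize import least_squares
# outer circle of rim: convex hull
h=cv2.convexHull(P[:,:2].astype(np.float32))[:,0]; 
c,r=cv2.minEnclosingCircle(h.astype(np.float32)); print(c,r)
f=least_squares(lambda p:np.hypot(h[:,0]-p[0],h[:,1]-p[1])-p[2],[*c,r],loss='soft_l1',f_scale=.001).x; print('fit',f)
top=reg&(z>.115)&(z<.13); T=C[top]; print('stemtop',top.sum(),T.mean(0)); print(cv2.minAreaRect((T[:,:2]*1000).astype(np.float32)))
foot=reg&(z<.079)&(z>.0725)&(np.hypot(C[...,0]-f[0],C[...,1]-f[1])<.027)
print('foot',foot.sum(),C[foot].mean(0)); print(cv2.minAreaRect((C[foot][:,:2]*1000).astype(np.float32)))
E
```

```text
rim 2468 [0.6265 0.0557 0.0815] 0.08147668723802284
(0.6250676512718201, 0.05521885305643082) 0.03952571004629135
fit [0.6251 0.0551 0.0391]
stemtop 416 [0.6323 0.0631 0.1212]
((631.6348876953125, 62.91614532470703), (16.039169311523438, 18.20783805847168), 49.85647964477539)
foot 269 [0.6379 0.0643 0.0747]
((637.1400756835938, 62.08626174926758), (21.428791046142578, 33.50484848022461), 5.677881240844727)
```

View pics/w2z.png

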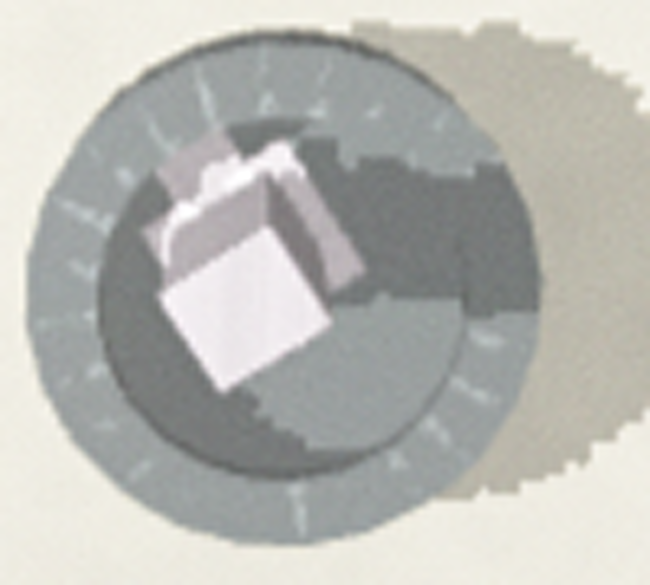

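Well centre is (0.625,0.055), rim z 0.0815. The stem top is offset 10.3 mm at 49°, and its 16 mm side lies at 49.9°, so the toe points at about 50°. Next I'll go to the block.

```bash
python3 -m crank '[[-0.5,6,0,0,0,8,0],[-1,12,0,0,0,16,0],[-2,18,0,0,0,24,0],[-2.5,24,0,0,0,24,0],[-2.5,24,0,0,0,24,0]]'; python3 - <<'E'
from h import *
np.set_printoptions(precision=4,suppress=True,linewidth=160)
s=snap('wrist','w3'); img=cv2.imread('pics/w3.png')
cv2.imwrite('pics/w3z.png',cv2.resize(img,None,fx=1.55,fy=1.55,interpolation=cv2.INTER_CUBIC))
C=cloud(s); z=C[...,2]
hsv=cv2.cvtColor(img,cv2.COLOR_BGR2HSV)
reg=(abs(C[...,0]-.592)<.06)&(abs(C[...,1]-.301)<.06)&(z>.05)&(z<.07)
P=C[reg]; print(reg.sum(),P.mean(0),np.median(P[:,2])); print(cv2.minAreaRect((P[:,:2]*1000).astype(np.float32)))
st=ctrl.sense(); r=st['ee_rot']; print(st['position'],np.degrees(2*np.arctan2(r[1],r[0])))
E
```

```text
time: 2.85
position: [0.5884, 0.3022, 0.3043]
ee_rot: [-2.939, -1.102, 0.0]
force: [0.3, 0.1, -0.4]
opening: 0.0855
1232 [0.5947 0.3061 0.0592] 0.059373474303644314
((593.5326538085938, 305.0797119140625), (50.71821594238281, 27.932579040527344), 39.41963195800781)
[0.5902 0.2984 0.3041] 40.843031397368115
```

View pics/w3z.png

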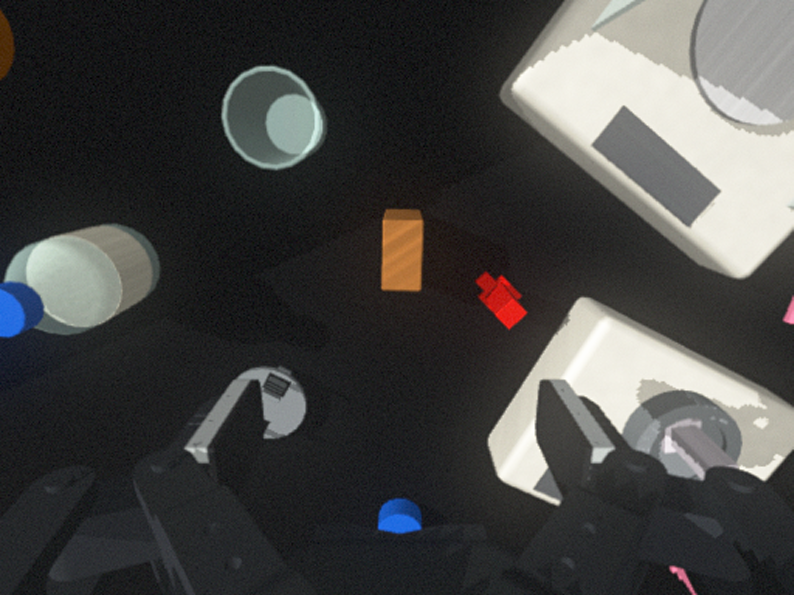

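```bash
python3 -m crank '[[0.2,0.8,-5,0,0,-1.4,0],[0.2,0.8,-11,0,0,-1.4,0],[0.2,0.8,-16,0,0,-1.4,0],[0.2,0.8,-20.4,0,0,-1.4,0],[0.2,0.8,-20.4,0,0,-1.4,0]]' 40; python3 - <<'E'
from h import *
snap('scene','s1'); i=cv2.imread('pics/s1.png'); cv2.imwrite('pics/s1z.png',cv2.resize(i[100:220,270:400],None,fx=5,fy=5))
E
```

```text
time: 3.52
position: [0.5926, 0.3, 0.0961]
ee_rot: [2.958, 1.048, -0.012]
force: [0.1, 0.2, 0.3]
opening: 0.0855
```

View pics/s1z.png

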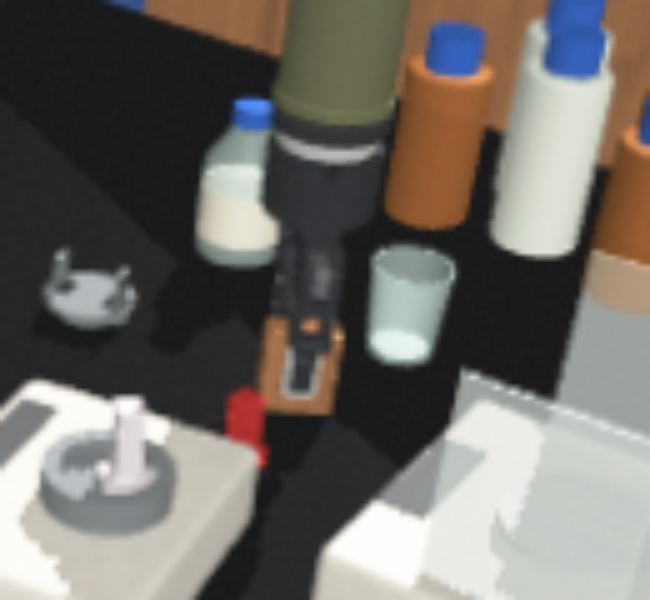

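The open fingers straddle the block with the red part clear, so I'll close.

```bash
python3 -m crank '[[0,0,0,0,0,0,0.5],[0,0,0,0,0,0,1],[0,0,0,0,0,0,1],[0,0,0,0,0,0,1],[0,0,0,0,0,0,1]]' 40;  python3 -m crank '[[0,0,0,0,0,0,1],[0,0,3,0,0,0,1],[0,0,8,0,0,0,1],[0,0,13.5,0,0,0,1],[0,0,13.5,0,0,0,1]]'; python3 - <<'E'
from h import *
snap('scene','s2'); i=cv2.imread('pics/s2.png'); cv2.imwrite('pics/s2z.png',cv2.resize(i[80:220,260:400],None,fx=5,fy=5))
snap('wrist','w4')
E
```

```text
time: 4.2
position: [0.594, 0.3057, 0.1014]
ee_rot: [2.959, 1.056, 0.003]
force: [-0.0, -0.5, 5.3]
opening: 0.0275
time: 4.82
position: [0.5948, 0.3072, 0.2403]
ee_rot: [-2.958, -1.056, -0.014]
force: [0.2, 0.4, -0.8]
opening: 0.0275
```

View pics/s2z.png

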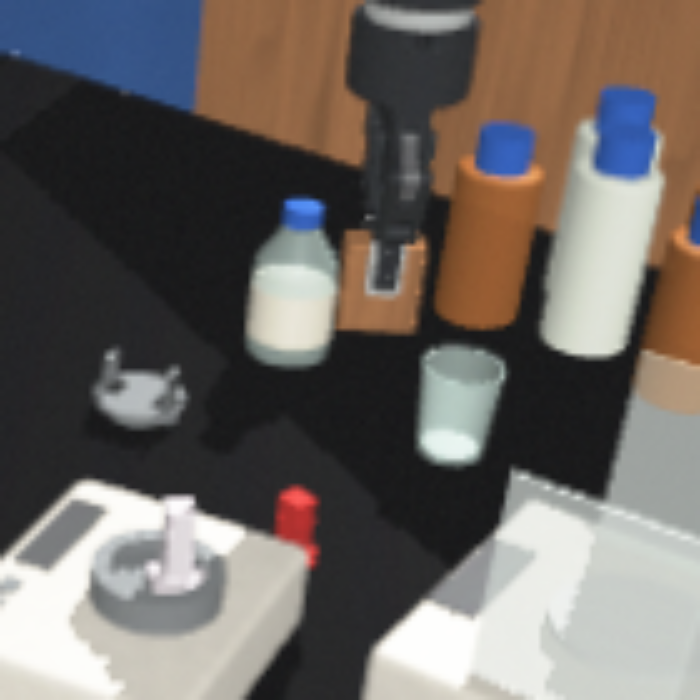

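View pics/w4.png

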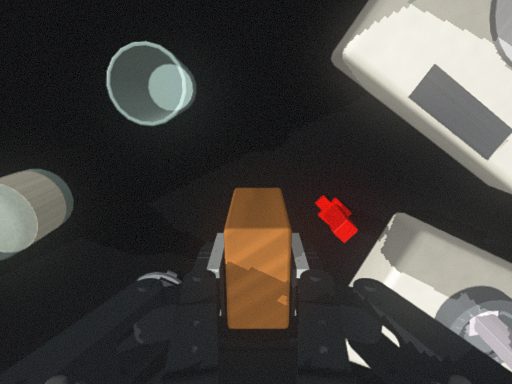

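```bash
python3 -m crank '[[1,-5,0,0,0,5,1],[2.5,-10.5,0,0,0,10,1],[4.5,-16,0,0,0,10,1],[6.5,-21.1,0,0,0,10,1],[6.5,-21.1,0,0,0,10,1]]';  python3 -m crank '[[0,0,-2.5,0,0,0,1],[0,0,-4.75,0,0,0,1],[0,0,-4.75,0,0,0,1]]'; python3 - <<'E'
from h import *
np.set_printoptions(precision=4,suppress=True,linewidth=160)
s=snap('scene','s3'); i=cv2.imread('pics/s3.png'); cv2.imwrite('pics/s3z.png',cv2.resize(i[120:240,240:380],None,fx=5,fy=5))
w=snap('wrist','w5'); C=cloud(w)
i=cv2.imread('pics/w5.png'); cv2.imwrite('pics/w5z.png',cv2.resize(i,None,fx=1.5,fy=1.5))
st=ctrl.sense(); r=st['ee_rot']; print(st['position'],np.degrees(2*np.arctan2(r[1],r[0])),st['force'])
E
```

```text
time: 5.55
position: [0.6595, 0.0858, 0.2314]
ee_rot: [2.861, 1.293, -0.009]
force: [-1.1, 1.1, -1.0]
opening: 0.0276
time: 5.92
position: [0.657, 0.0948, 0.1848]
ee_rot: [-2.853, -1.311, 0.006]
force: [-0.4, 0.8, -1.4]
opening: 0.0273
[0.6577 0.0948 0.1866] -310.68196872997794 [ 0.76    0.0698 -1.0167]
```

View pics/s3z.png

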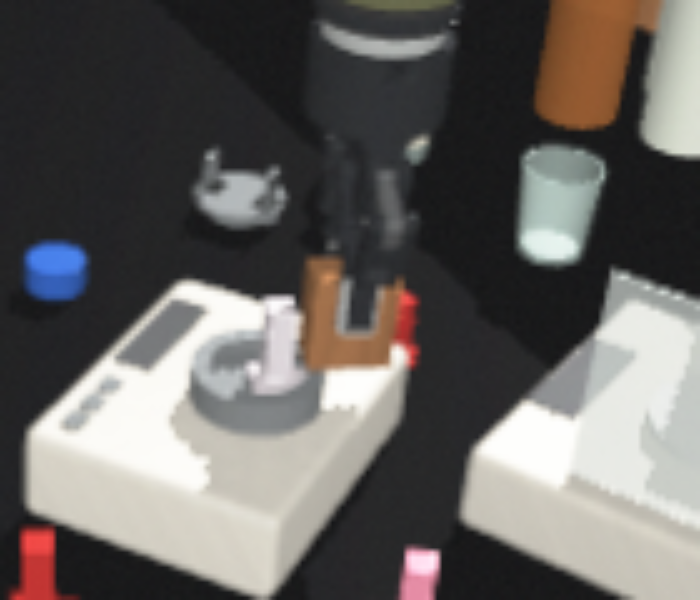

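View pics/w5z.png

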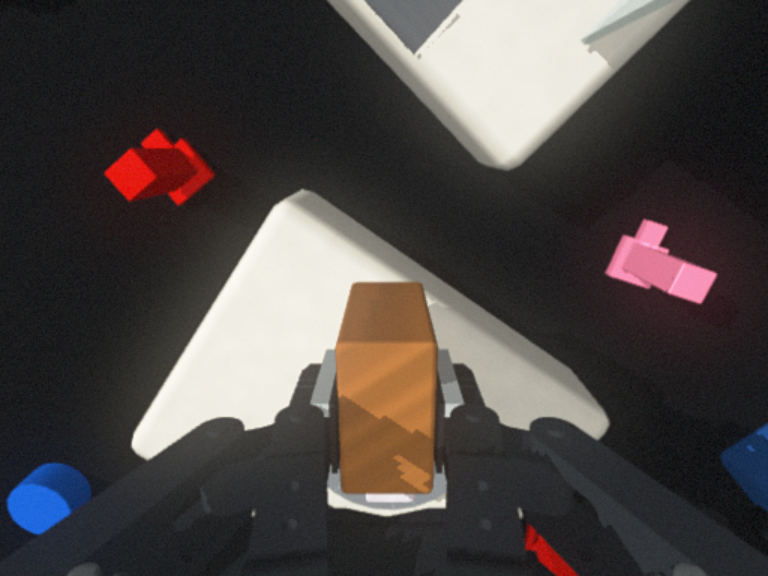

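```bash
python3 -m crank '[[-0.26,-0.3,0,0,0,0,1],[-0.45,-0.53,0,0,0,0,1],[-0.58,-0.69,0,0,0,0,1],[-0.71,-0.84,0,0,0,0,1],[-0.84,-0.99,0,0,0,0,1]]';  python3 -m crank '[[-0.13,-0.15,0,0,0,0,1],[-0.26,-0.3,0,0,0,0,1],[-0.39,-0.46,0,0,0,0,1],[-0.52,-0.61,0,0,0,0,1],[-0.6,-0.7,0,0,0,0,1]]'; python3 - <<'E'
from h import *
s=snap('scene','s4'); i=cv2.imread('pics/s4.png'); cv2.imwrite('pics/s4z.png',cv2.resize(i[120:240,240:380],None,fx=5,fy=5))
E
```

```text
time: 6.65
position: [0.6501, 0.0845, 0.1877]
ee_rot: [2.856, 1.309, 0.001]
force: [-0.3, 0.2, -0.9]
opening: 0.0276
time: 7.28
position: [0.6439, 0.0772, 0.1874]
ee_rot: [2.856, 1.309, -0.0]
force: [0.3, 0.8, -0.7]
opening: 0.0276
```

View pics/s4z.png

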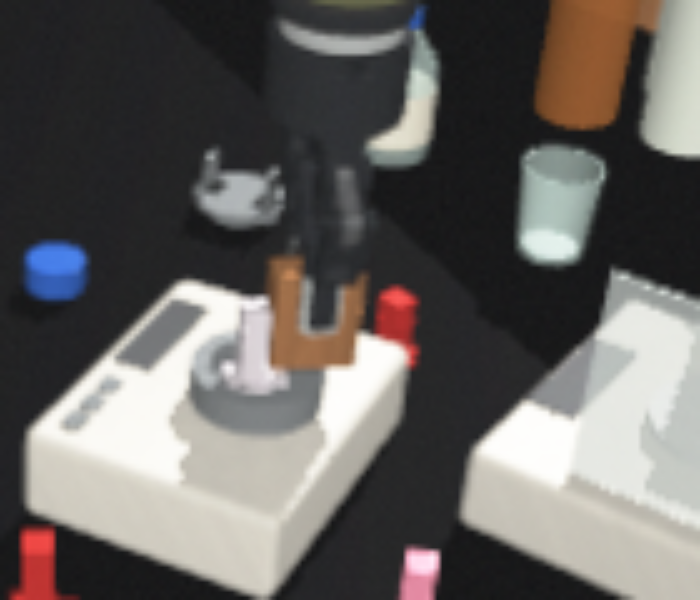

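The spacer slid and stayed upright. I'll back off along the push line, lift, and check its position.

```bash
python3 -m crank '[[0.3,0.35,0,0,0,0,1],[1.5,1.8,0,0,0,0,1],[3,3.5,1,0,0,0,1],[3,3.5,6,0,0,0,1],[3,3.5,8,0,0,0,1]]'; python3 - <<'E'
from h import *
np.set_printoptions(precision=4,suppress=True,linewidth=160)
s=snap('top','t4'); i=cv2.imread('pics/t4.png'); cv2.imwrite('pics/t4z.png',cv2.resize(i[150:210,200:290],None,fx=7,fy=7,interpolation=cv2.INTER_CUBIC))
w=np.array([.6251,.0551])
for n in ['top','scene']:
    s=snap(n); C=cloud(s); z=C[...,2]; d=np.hypot(C[...,0]-w[0],C[...,1]-w[1])
    P=C[(d<.04)&(z>.1)&(z<.13)]; print(n,len(P),P.mean(0)); print(cv2.minAreaRect((P[:,:2]*1000).astype(np.float32)))
    P=C[(d<.035)&(z>.118)&(z<.127)]; print(n,len(P),P.mean(0))
E
```

```text
time: 7.95
position: [0.6749, 0.1135, 0.2703]
ee_rot: [2.855, 1.31, 0.006]
force: [-0.4, 0.7, -1.1]
opening: 0.0273
top 0 [nan nan nan]
((0.0, 0.0), (0.0, 0.0), 0.0)
top 0 [nan nan nan]
scene 63 [0.6269 0.0494 0.1149]
((625.3460083007812, 51.55476379394531), (15.85551643371582, 19.22517967224121), 49.610145568847656)
scene 29 [0.6252 0.0516 0.1217]<stdin>:7: RuntimeWarning: Mean of empty slice.
  ret = um.true_divide(
<stdin>:8: RuntimeWarning: Mean of empty slice.
```

View pics/t4z.png

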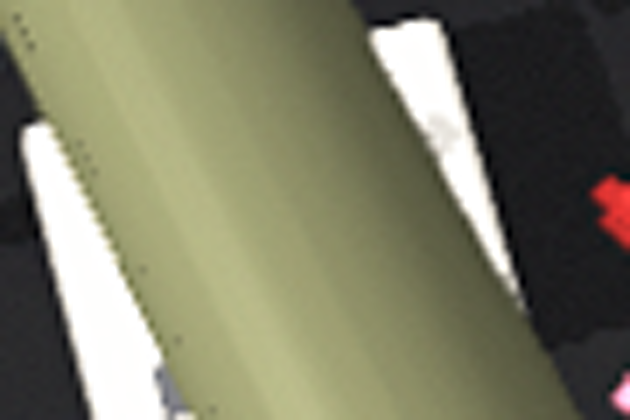

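```bash
python3 -m crank '[[-2,4.8,0,0,0,-3,1],[-4,9.6,0,0,0,-6,1],[-6,14.5,-1,0,0,-10,1],[-8,19.3,-4,0,0,-10,1],[-8,19.3,-9,0,0,-10,1]]'; python3 -m crank '[[0,0,-3,0,0,0,1],[0,0,-6,0,0,0,1],[0,0,-7.5,0,0,0,1],[0,0,-7.5,0,0,0,1]]';python3 - <<'E'
from h import *
s=snap('scene','s5'); i=cv2.imread('pics/s5.png'); cv2.imwrite('pics/s5z.png',cv2.resize(i[100:220,270:400],None,fx=5,fy=5))
E
```

```text
time: 8.72
position: [0.5901, 0.3118, 0.1768]
ee_rot: [-2.951, -1.068, -0.002]
force: [1.2, 0.2, -0.8]
opening: 0.0273
time: 9.22
position: [0.5933, 0.3049, 0.1015]
ee_rot: [2.958, 1.055, -0.003]
force: [-0.7, 0.1, -0.5]
opening: 0.0272
```

View pics/s5z.png

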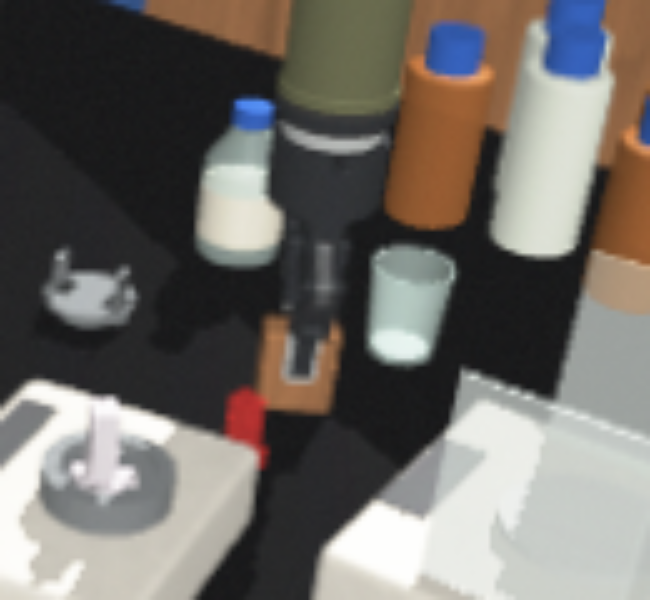

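```bash
python3 -m crank '[[0,0,-0.2,0,0,0,1],[0,0,-0.2,0,0,0,0.8],[0,0,-0.2,0,0,0,0.4],[0,0,-0.2,0,0,0,0],[0,0,-0.2,0,0,0,0]]'; python3 -m crank '[[0,0,0,0,0,0,0],[0,0,3,0,0,0,0],[0,0,8,0,0,0,0],[0,0,14,0,0,0,0],[0,0,20,0,0,0,0]]'; python3 -m crank '[[0.8,-6,0,0,0,5,0],[1.6,-12,0,0,0,10,0],[2.4,-18,0,0,0,10,0],[3,-25,0,0,0,10,0],[3,-25,0,0,0,10,0]]'; python3 -m crank '[[0,0,0,0,0,0,0]]'; python3 - <<'E'
from h import *
np.set_printoptions(precision=4,suppress=True,linewidth=160)
snap('scene','s6'); i=cv2.imread('pics/s6.png'); cv2.imwrite('pics/s6z.png',cv2.resize(i[130:240,210:370],None,fx=5,fy=5,interpolation=cv2.INTER_CUBIC))
s=snap('wrist','w6'); i=cv2.imread('pics/w6.png'); C=cloud(s); z=C[...,2]
reg=(abs(C[...,0]-.625)<.06)&(abs(C[...,1]-.055)<.06)
P=C[reg&(abs(z-.0815)<.004)]
h=cv2.convexHull(P[:,:2].astype(np.float32))[:,0]; print(cv2.minEnclosingCircle(h))
T=C[reg&(z>.115)&(z<.13)]; print(len(T),T.mean(0),cv2.minAreaRect((T[:,:2]*1000).astype(np.float32)))
F=C[reg&(z<.0785)&(z>.073)&(np.hypot(C[...,0]-.625,C[...,1]-.055)<.027)]
print(len(F),F.mean(0))
p=px(s,[.625,.055,.09]).astype(int); print(p); a=i[max(0,p[1]-50):p[1]+50,p[0]-60:p[0]+60]; cv2.imwrite('pics/w6z.png',cv2.resize(a,None,fx=5,fy=5,interpolation=cv2.INTER_CUBIC))
st=ctrl.sense(); print(st['position'])
E
```

```text
time: 9.9
position: [0.5939, 0.3054, 0.1004]
ee_rot: [2.959, 1.055, 0.0]
force: [-0.4, -0.3, 1.2]
opening: 0.08
time: 10.52
position: [0.5937, 0.3052, 0.3023]
ee_rot: [2.959, 1.056, -0.0]
force: [1.2, 0.3, 0.7]
opening: 0.0852
time: 11.15
position: [0.6249, 0.0477, 0.2999]
ee_rot: [2.86, 1.293, -0.003]
force: [-0.1, -0.5, -0.5]
opening: 0.0856
time: 11.28
position: [0.624, 0.0548, 0.3004]
ee_rot: [-2.857, -1.307, -0.0]
force: [0.5, 0.6, 0.4]
opening: 0.0857
((0.6248713731765747, 0.05531073734164238), 0.03943980485200882)
409 [0.6225 0.0524 0.121 ] ((622.1058959960938, 51.70647430419922), (16.293954849243164, 17.402658462524414), 49.60491180419922)
330 [0.6267 0.0577 0.0745]
[259 179]
[0.6236 0.0577 0.3007]
```

View pics/s6z.png

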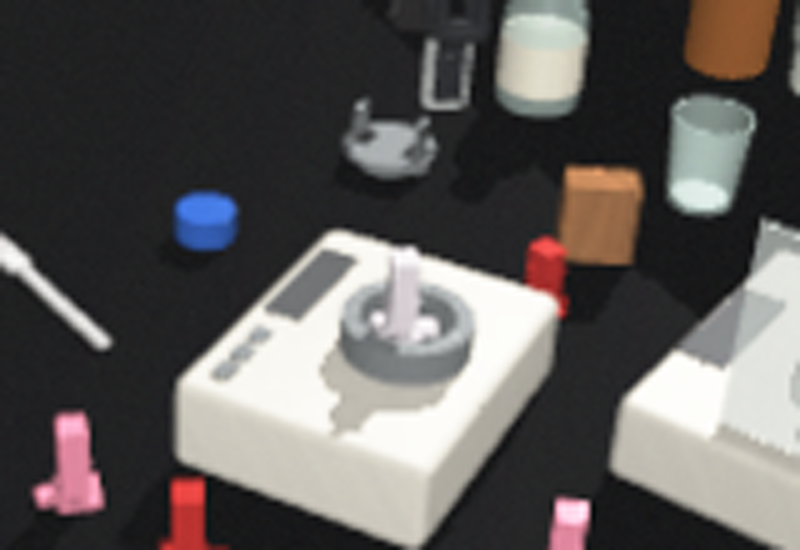

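View pics/w6z.png

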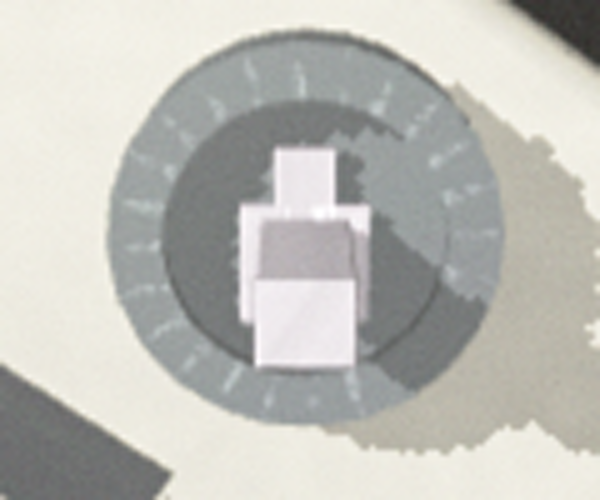

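The toe is visibly clear and the slide is 14 mm. Now I'll descend and grasp the stem.

```bash
python3 -m crank '[[-0.14,-0.32,-5,0,0,0,0],[-0.14,-0.32,-10,0,0,0,0],[-0.14,-0.32,-13.7,0,0,0,0],[-0.14,-0.32,-13.7,0,0,0,0.3],[-0.14,-0.32,-13.7,0,0,0,0.6]]' 30; python3 -m crank '[[0,0,0,0,0,0,0.8],[0,0,0,0,0,0,1],[0,0,0,0,0,0,1],[0,0,0,0,0,0,1]]';python3 - <<'E'
from h import *
s=snap('scene','s7'); i=cv2.imread('pics/s7.png'); cv2.imwrite('pics/s7z.png',cv2.resize(i[110:230,220:360],None,fx=5,fy=5))
E
```

```text
time: 12.0
position: [0.6233, 0.0541, 0.1653]
ee_rot: [2.854, 1.312, 0.004]
force: [0.4, -0.1, 0.9]
opening: 0.0516
time: 12.5
position: [0.6235, 0.0525, 0.1653]
ee_rot: [2.855, 1.309, 0.004]
force: [-0.6, 0.5, 6.0]
opening: 0.0171
```

View pics/s7z.png

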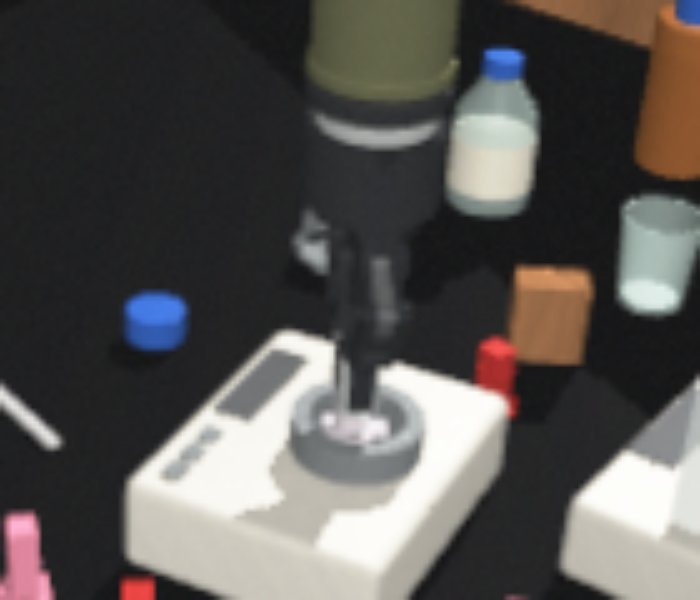

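```bash
python3 -m crank '[[0,0,1,0,0,0,1],[0,0,2.5,0,0,0,1],[0,0,6,0,0,0,1],[0,0,11,0,0,0,1],[0,0,11,0,0,0,1]]' ;python3 - <<'E'
from h import *
np.set_printoptions(precision=4,suppress=True,linewidth=160)
s=snap('scene','s8'); i=cv2.imread('pics/s8.png'); cv2.imwrite('pics/s8z.png',cv2.resize(i[110:230,220:360],None,fx=5,fy=5))
t=snap('top','t8'); i=cv2.imread('pics/t8.png'); cv2.imwrite('pics/t8z.png',cv2.resize(i[170:280,290:420],None,fx=6,fy=6))
g=cv2.cvtColor(i,cv2.COLOR_BGR2GRAY); m=np.zeros_like(g); m[214:270,325:372]=(g[214:270,325:372]>70)*255
cs,_=cv2.findContours(m,cv2.RETR_EXTERNAL,cv2.CHAIN_APPROX_NONE); c=max(cs,key=cv2.contourArea)[:,0]; print(cv2.boundingRect(c))
for z in (0.,.018):
    P=plane(t,c[:,0],c[:,1],z); print(z,cv2.minAreaRect((P[:,:2]*1000).astype(np.float32)))
C=cloud(t); r=(abs(C[...,0]-.415)<.09)&(abs(C[...,1]+.3)<.09)&(C[...,2]>.012)&(C[...,2]<.024); P=C[r]; print(len(P),cv2.minAreaRect((P[:,:2]*1000).astype(np.float32)))
E
```

```text
time: 13.18
position: [0.6246, 0.0531, 0.2791]
ee_rot: [2.853, 1.308, 0.013]
force: [0.4, 0.6, -1.0]
opening: 0.0169
(328, 220, 39, 44)
0.0 ((417.09283447265625, -295.34515380859375), (108.24063110351562, 125.08893585205078), 77.96920013427734)
0.018 ((416.38433837890625, -290.8665466308594), (106.65628814697266, 123.25798034667969), 77.96919250488281)
192 ((417.403564453125, -294.3014831542969), (101.6842041015625, 120.47325897216797), 78.30204010009766)
```

View pics/s8z.png

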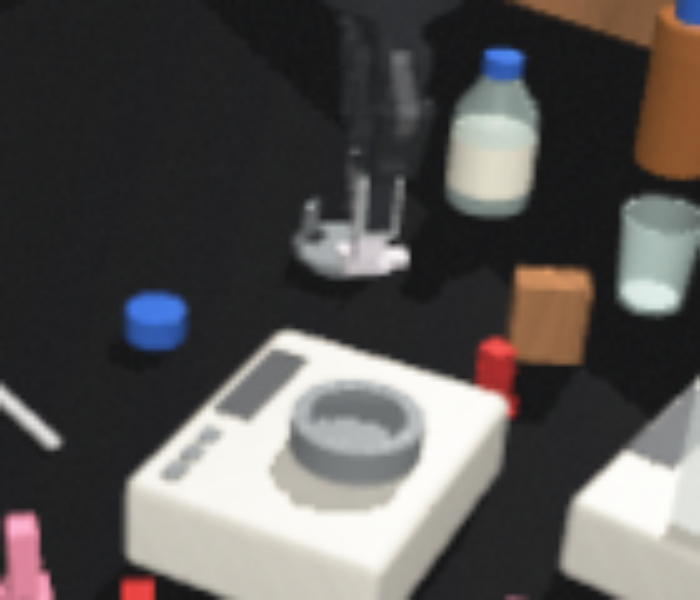

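View pics/t8z.png

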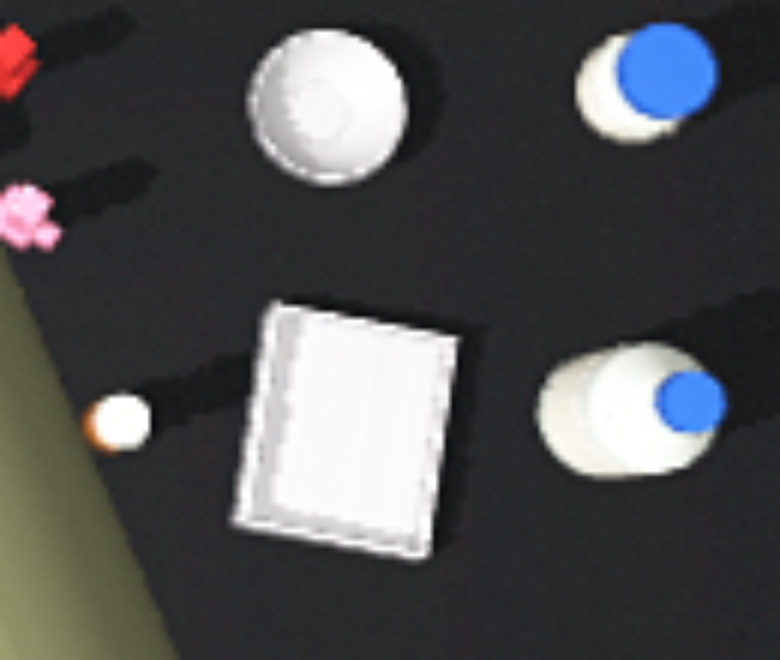

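```bash
python3 -m crank '[[-3,-5,0,0,0,0,1],[-6,-10,0,0,0,0,1],[-9,-15,0,0,0,0,1],[-12,-20,0,0,0,0,1],[-15,-25,0,0,0,0,1]]'; python3 -m crank '[[-3,-5,0,0,0,0,1],[-5.5,-9.5,0,0,0,0,1],[-5.5,-9.5,-5,0,0,0,1],[-5.5,-9.5,-10,0,0,0,1],[-5.5,-9.5,-14,0,0,0,1]]'; python3 - <<'E'
from h import *
s=snap('scene','s9'); i=cv2.imread('pics/s9.png'); cv2.imwrite('pics/s9z.png',cv2.resize(i[150:320,70:250],None,fx=4,fy=4))
print(ctrl.sense()['position'],ctrl.sense()['force'])
E
```

```text
time: 13.9
position: [0.4704, -0.1994, 0.2722]
ee_rot: [-2.855, -1.308, 0.002]
force: [1.1, -1.1, -0.6]
opening: 0.0174
time: 14.52
position: [0.4157, -0.2922, 0.1303]
ee_rot: [-2.853, -1.307, 0.003]
force: [-0.0, -0.3, -1.2]
opening: 0.0172
[ 0.41317476 -0.29029452  0.12562764] [-3.2349146   1.19473669 -3.87609112]
```

View pics/s9z.png

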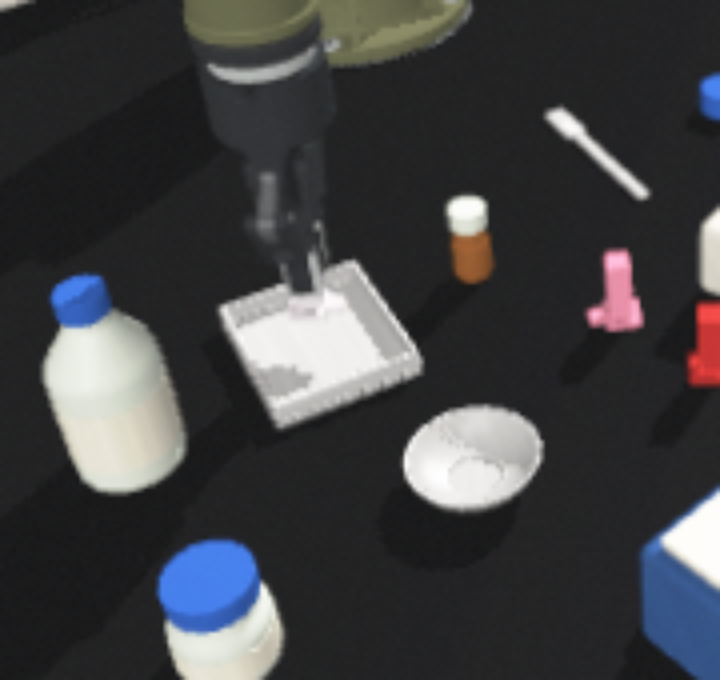

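```bash
python3 -m crank '[[0,0,-2,0,0,0,1],[0,0,-3.2,0,0,0,1],[0,0,-3.5,0,0,0,1],[0,0,-3.6,0,0,0,1],[0,0,-3.6,0,0,0,1]]';python3 -m crank '[[0,0,0,0,0,0,0.7],[0,0,0,0,0,0,0.5],[0,0,0,0,0,0,0],[0,0,0,0,0,0,0],[0,0,0,0,0,0,0]]'; python3 - <<'E'
from h import *
s=snap('scene','s10'); i=cv2.imread('pics/s10.png'); cv2.imwrite('pics/s10z.png',cv2.resize(i[150:320,70:250],None,fx=4,fy=4))
print(ctrl.sense()['position'],ctrl.sense()['force'])
E
```

```text
time: 15.2
position: [0.4168, -0.2923, 0.0992]
ee_rot: [-2.854, -1.308, 0.004]
force: [-6.4, 4.6, 13.4]
opening: 0.0176
time: 15.82
position: [0.4175, -0.2928, 0.0974]
ee_rot: [-2.856, -1.309, -0.0]
force: [-0.6, -0.2, -0.4]
opening: 0.0854
[ 0.41753798 -0.29281409  0.0973746 ] [-0.36408036  0.70978297 -0.30458963]
```

View pics/s10z.png

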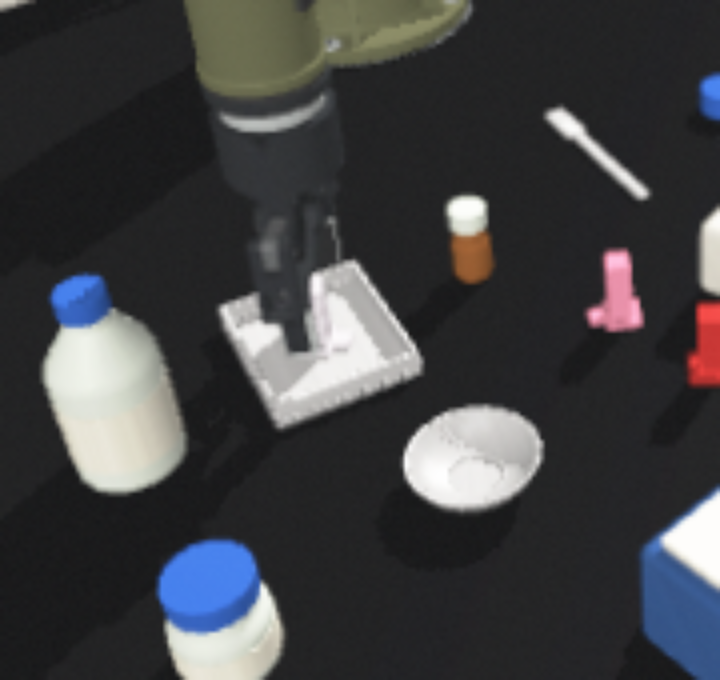

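```bash
python3 -m crank '[[0,0,4,0,0,0,0],[0,0,9,0,0,0,0],[0,0,14,0,0,0,0],[0,0,20,0,0,0,0],[2,5,20,0,0,0,0]]';python3 -m crank '[[2,5.5,0,0,0,0,0],[4,11,0,0,0,0,0],[6,17,0,0,0,0,0],[7,23,0,0,0,0,0],[7,29,0,0,0,0,0]]';python3 -m crank '[[0,5,0,0,0,-5,0],[-2,10,0,0,0,-10,0],[-4,15,0,0,0,-10,0],[-6,20,0,0,0,-10,0],[-8,25,0,0,0,-10,0]]'; python3 -m crank '[[0,0,0,0,0,0,0]]'; python3 - <<'E'
from h import *
np.set_printoptions(precision=4,suppress=True,linewidth=160)
s=snap('wrist','w11'); i=cv2.imread('pics/w11.png'); cv2.imwrite('pics/w11z.png',cv2.resize(i,None,fx=1.55,fy=1.55))
st=ctrl.sense(); r=st['ee_rot']; print(st['position'],np.degrees(2*np.arctan2(r[1],r[0])))
C=cloud(s); z=C[...,2]; reg=(abs(C[...,0]-.41)<.06)&(abs(C[...,1]-.31)<.06)
for lo,hi in ((.012,.019),(.03,.05)):
    P=C[reg&(z>lo)&(z<hi)]; print(lo,len(P),np.median(P[:,2]) if len(P) else 0,cv2.minEnclosingCircle(P[:,:2].astype(np.float32)),cv2.minAreaRect((P[:,:2]*1000).astype(np.float32)))
E
```

```text
time: 16.5
position: [0.4384, -0.2472, 0.3024]
ee_rot: [2.853, 1.293, 0.006]
force: [2.6, 0.8, -1.3]
opening: 0.0854
time: 17.12
position: [0.5078, 0.0493, 0.2976]
ee_rot: [2.856, 1.309, 0.001]
force: [0.8, -0.4, -0.6]
opening: 0.085
time: 17.75
position: [0.4268, 0.2985, 0.2976]
ee_rot: [2.958, 1.054, 0.001]
force: [0.4, 0.9, -0.1]
opening: 0.0857
time: 17.88
position: [0.4242, 0.3021, 0.2979]
ee_rot: [-2.952, -1.069, -0.0]
force: [-0.2, -0.7, -0.5]
opening: 0.0854
[0.426  0.2993 0.2975] -320.42221859294955
0.012 2247 0.015032453600671165 ((0.410826712846756, 0.30116671323776245), 0.03401893749833107) ((411.5550537109375, 301.5960693359375), (65.59700012207031, 66.77740478515625), 17.392276763916016)
0.03 172 0.041097761819528594 ((0.41122591495513916, 0.30176788568496704), 0.028224701061844826) ((411.1602783203125, 301.3586120605469), (55.078731536865234, 15.736248970031738), 12.056276321411133)
```

View pics/w11z.png

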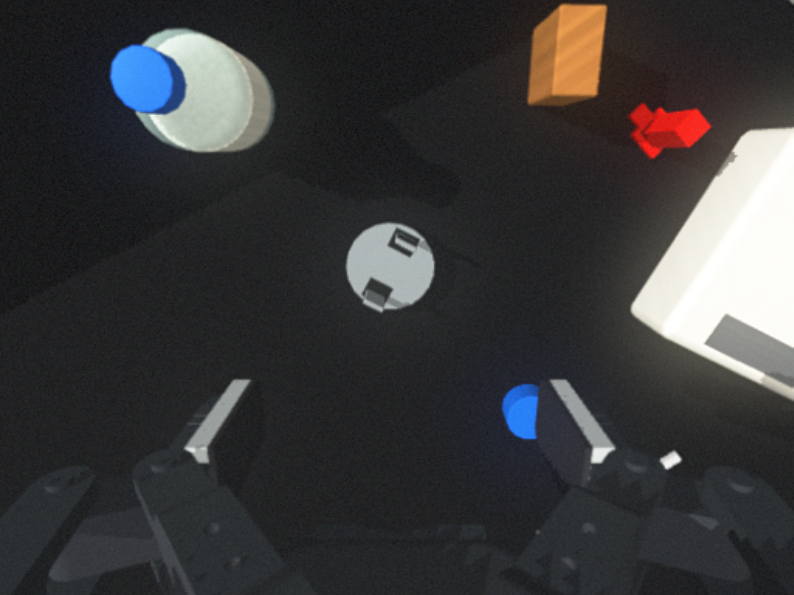

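Cap centre is (0.411,0.301), flange z 0.015, and the tab line lies at azimuth 12° (55 x 15.7 mm, as specified). I'll turn the jaws to it and descend.

```bash
python3 -m crank '[[-1.6,0.45,0,0,0,10.5,0],[-1.6,0.45,0,0,0,21,0],[-1.6,0.45,-4,0,0,31.5,0],[-1.6,0.45,-8,0,0,42,0],[-1.6,0.45,-11,0,0,52.5,0]]';python3 -m crank '[[0,0,0,0,0,10,0],[0,0,0,0,0,10,0],[0,0,0,0,0,10,0]]'; python3 - <<'E'
from h import *
np.set_printoptions(precision=4,suppress=True,linewidth=160)
s=snap('wrist','w12'); snap('scene','s12')
i=cv2.imread('pics/w12.png'); cv2.imwrite('pics/w12z.png',cv2.resize(i,None,fx=1.3,fy=1.3))
st=ctrl.sense(); r=st['ee_rot']; print(st['position'],np.degrees(2*np.arctan2(r[1],r[0])), st['q'])
C=cloud(s); z=C[...,2]; reg=(abs(C[...,0]-.41)<.06)&(abs(C[...,1]-.31)<.06)
for lo,hi in ((.012,.019),(.03,.05)):
    P=C[reg&(z>lo)&(z<hi)]; print(lo,len(P),np.median(P[:,2]) if len(P) else 0,cv2.minEnclosingCircle(P[:,:2].astype(np.float32)),cv2.minAreaRect((P[:,:2]*1000).astype(np.float32)))
E
```

```text
time: 18.55
position: [0.4123, 0.2994, 0.1856]
ee_rot: [2.183, 2.258, -0.003]
force: [-0.3, -0.7, -0.1]
opening: 0.0856
time: 18.92
position: [0.4124, 0.301, 0.1877]
ee_rot: [1.987, 2.432, 0.001]
force: [-0.3, 0.1, 0.7]
opening: 0.0855
[0.4121 0.3014 0.1879] 101.60486626185617 [ 0.4206  0.3595 -1.2632  1.9038  0.3771  1.1516 -0.7801]
0.012 4518 0.01500534893671614 ((0.41084378957748413, 0.3010222017765045), 0.034255146980285645) ((410.6906433105469, 301.3730163574219), (67.45368194580078, 67.09614562988281), 74.07322692871094)
0.03 314 0.0412865766027789 ((0.410575270652771, 0.3016926348209381), 0.028435496613383293) ((410.6414489746094, 301.2408752441406), (55.01565170288086, 16.215335845947266), 12.030240058898926)
```

View pics/w12z.png

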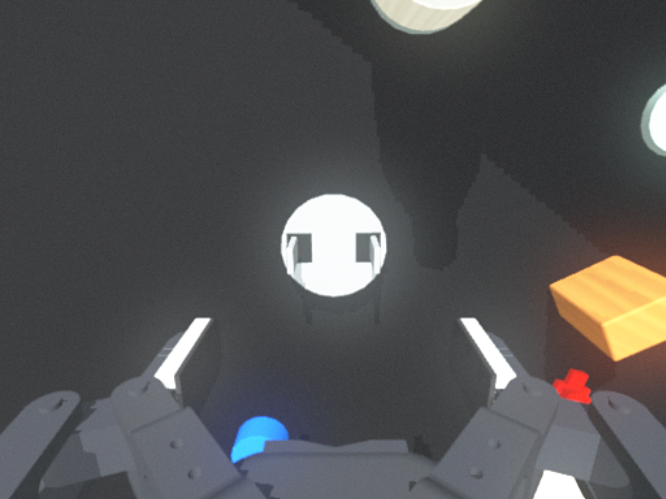

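```bash
python3 -m crank '[[0,0,-4,0,0,0,0],[0,0,-7.5,0,0,0,0],[0,0,-9.5,0,0,0,0],[0,0,-9.5,0,0,0,0]]' 35;python3 -m crank '[[0,0,0,0,0,0,0.3],[0,0,0,0,0,0,0.4],[0,0,0,0,0,0,0.5],[0,0,0,0,0,0,0.7],[0,0,0,0,0,0,1]]' 35;python3 -m crank '[[0,0,0,0,0,0,1],[0,0,0,0,0,0,1],[0,0,0,0,0,0,1]]';python3 - <<'E'
from h import *
s=snap('wrist','w13'); snap('scene','s13')
i=cv2.imread('pics/s13.png'); cv2.imwrite('pics/s13z.png',cv2.resize(i[90:190,230:350],None,fx=6,fy=6))
E
```

```text
time: 19.52
position: [0.4111, 0.3014, 0.0918]
ee_rot: [-1.982, -2.437, 0.003]
force: [0.4, 0.4, 0.1]
opening: 0.0854
time: 20.15
position: [0.4124, 0.3025, 0.0948]
ee_rot: [1.981, 2.436, 0.002]
force: [-3.7, -1.9, 14.7]
opening: 0.0361
time: 20.52
position: [0.4124, 0.3025, 0.0948]
ee_rot: [1.981, 2.436, 0.003]
force: [-4.1, -2.9, 14.6]
opening: 0.0361
```

View pics/s13z.png

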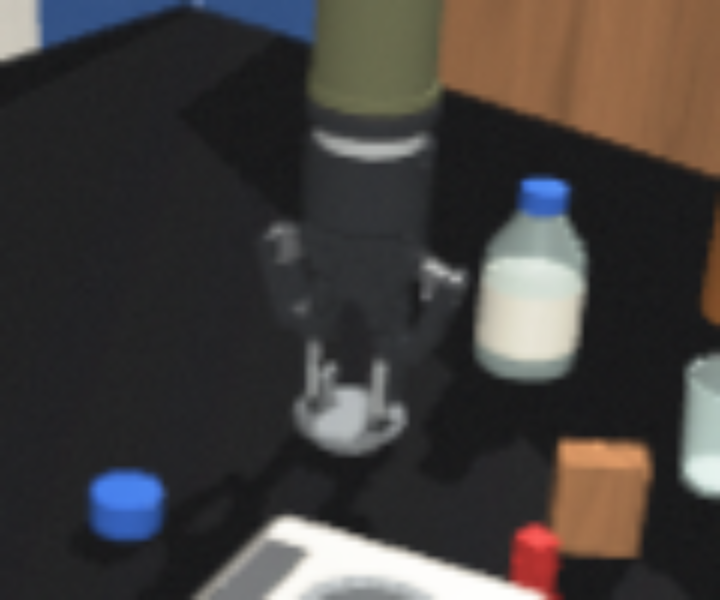

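View pics/w13.png

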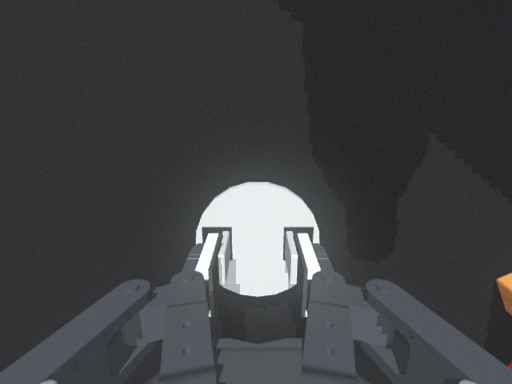

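```bash
python3 -m crank '[[0,0,0.3,0,0,0,1],[0,0,1,0,0,0,1],[0,0,3,0,0,0,1],[0,0,6,0,0,0,1],[0,0,6,0,0,0,1]]';python3 - <<'E'
from h import *
np.set_printoptions(precision=4,suppress=True,linewidth=160)
s=snap('wrist','w14'); t=snap('scene','s14')
i=cv2.imread('pics/s14.png'); cv2.imwrite('pics/s14z.png',cv2.resize(i[90:190,230:350],None,fx=6,fy=6,interpolation=cv2.INTER_CUBIC))
i=cv2.imread('pics/w14.png'); cv2.imwrite('pics/w14z.png',cv2.resize(i[150:330,160:350],None,fx=4,fy=4,interpolation=cv2.INTER_CUBIC))
st=ctrl.sense(); print(st['position'],st['force'])
C=cloud(s); z=C[...,2]
reg=(abs(C[...,0]-.411)<.05)&(abs(C[...,1]-.3014)<.05)&(z>.06)&(z<.086)
P=C[reg]; print(len(P)); c=P.mean(0); print(c,cv2.minEnclosingCircle(P[:,:2].astype(np.float32)))
n=np.linalg.svd(P-c)[2][2]; print(n, np.percentile(z[reg],[5,50,95]))
E
```

```text
time: 21.25
position: [0.4128, 0.3029, 0.1553]
ee_rot: [1.981, 2.435, 0.007]
force: [1.1, 0.3, -1.7]
opening: 0.0356
[0.4118 0.3015 0.1529] [ 0.0526 -0.1419 -0.111 ]
8721
[0.4116 0.3066 0.0753] ((0.4123237133026123, 0.3014075458049774), 0.034532614052295685)
[-0.003   0.0041  1.    ] [0.0741 0.0752 0.0763]
```

View pics/s14z.png

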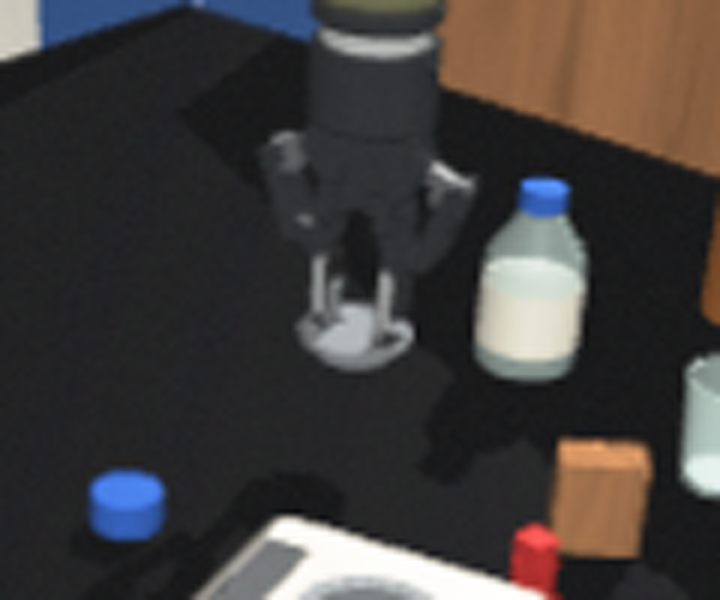

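View pics/w14z.png

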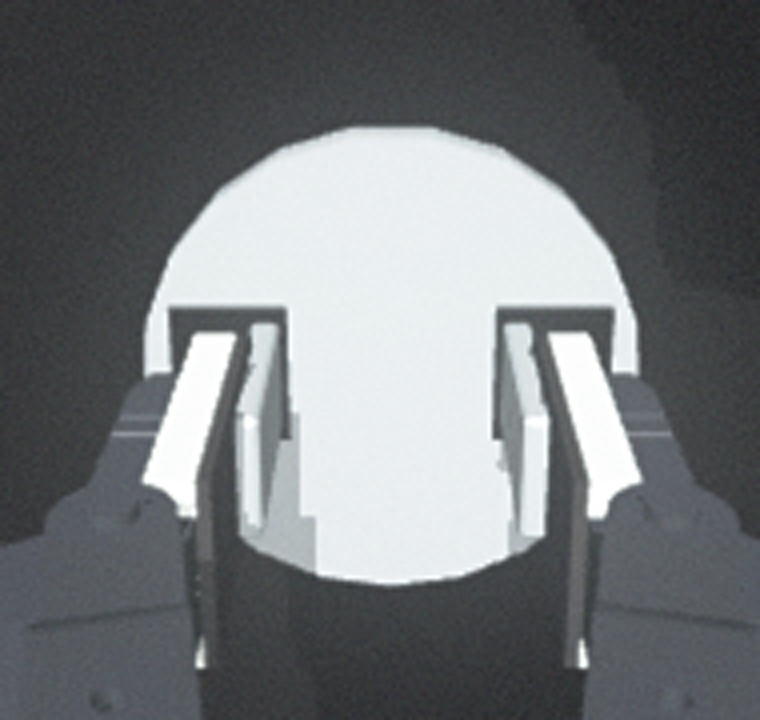

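```bash
python3 -m crank '[[0,0,5,0,0,0,1],[2,-2.5,9,0,0,0,1],[5.5,-6.5,9,0,0,0,1],[9,-10.5,9,0,0,0,1],[12.5,-14.5,9,0,0,0,1]]';python3 -m crank '[[3,-3.5,0,0,0,0,1],[6,-7,0,0,0,0,1],[8.8,-10.1,0,0,0,0,1],[8.8,-10.1,0,0,0,0,1],[8.8,-10.1,0,0,0,0,1]]';python3 - <<'E'
from h import *
np.set_printoptions(precision=4,suppress=True,linewidth=160)
s=snap('wrist','w15'); t=snap('scene','s15')
i=cv2.imread('pics/s15.png'); cv2.imwrite('pics/s15z.png',cv2.resize(i[110:230,220:360],None,fx=5.5,fy=5,interpolation=cv2.INTER_CUBIC))
i=cv2.imread('pics/w15.png'); cv2.imwrite('pics/w15z.png',cv2.resize(i,None,fx=1.5,fy=1.5,interpolation=cv2.INTER_CUBIC))
st=ctrl.sense(); r=st['ee_rot']; print(st['position'],st['force'],st['q'],r)
C=cloud(s); z=C[...,2]
reg=(abs(C[...,0]-.625)<.05)&(abs(C[...,1]-.055)<.05)&(z>.15)&(z<.18)
P=C[reg]; c=P.mean(0); print(c,cv2.minEnclosingCircle(P[:,:2].astype(np.float32)))
print(np.linalg.svd(P-c)[2][2])
E
```

```text
time: 21.98
position: [0.5372, 0.1549, 0.2418]
ee_rot: [-1.982, -2.437, 0.002]
force: [0.4, 0.4, -0.6]
opening: 0.0358
time: 22.6
position: [0.6237, 0.0564, 0.2415]
ee_rot: [-1.98, -2.436, 0.001]
force: [-0.9, 0.2, -0.8]
opening: 0.0359
[0.6236 0.0572 0.2422] [ 0.4434  0.571  -0.1482] [ 0.6856  0.543  -1.1103  1.5658  0.4944  1.3442 -0.2732] [-1.9785 -2.4392  0.0005]
[0.622  0.0602 0.1621] ((0.623231053352356, 0.05523611977696419), 0.03453538194298744)
[ 0.0033 -0.0021  1.    ]
```

View pics/s15z.png

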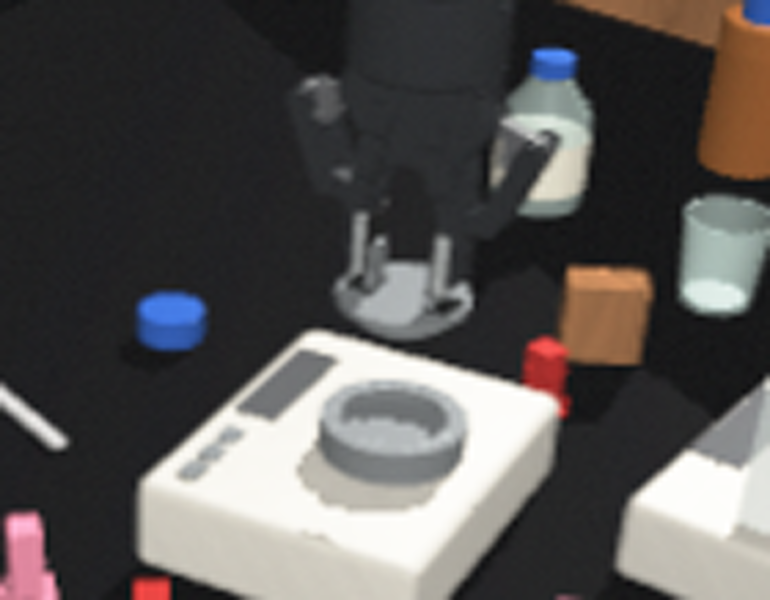

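View pics/w15z.png

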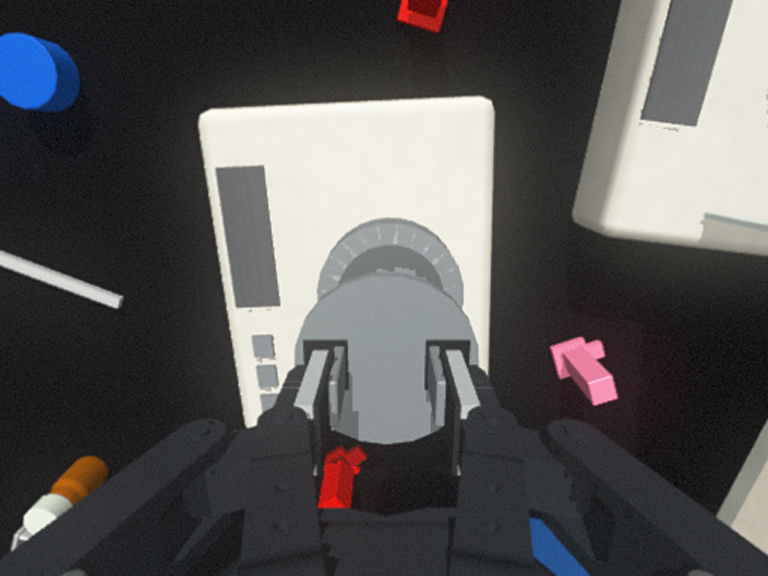

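```bash
python3 -m crank '[[0.14,0,-2.5,0,0,0,1],[0.14,0,-4.5,0,0,0,1],[0.14,0,-5.2,0,0,0,1],[0.14,0,-5.2,0,0,0,1]]';python3 - <<'E'
from h import *
np.set_printoptions(precision=4,suppress=True,linewidth=160)
s=snap('wrist','w16'); t=snap('scene','s16')
i=cv2.imread('pics/s16.png'); cv2.imwrite('pics/s16z.png',cv2.resize(i[150:230,250:340],None,fx=7,fy=7,interpolation=cv2.INTER_CUBIC))
i=cv2.imread('pics/w16.png'); cv2.imwrite('pics/w16z.png',cv2.resize(i[130:330,150:370],None,fx=3,fy=3,interpolation=cv2.INTER_CUBIC))
st=ctrl.sense(); print(st['position'],st['force'])
C=cloud(s); z=C[...,2]; print(z[200:260:20,257], s['range_z'][200:260:20,257])
reg=(abs(C[...,0]-.625)<.05)&(abs(C[...,1]-.055)<.05)&(z>.103)&(z<.12)
P=C[reg]; c=P.mean(0); print(c,cv2.minEnclosingCircle(P[:,:2].astype(np.float32)),np.linalg.svd(P-c)[2][2])
D=cloud(t); zz=D[...,2]; m=(np.hypot(D[...,0]-.625,D[...,1]-.055)<.04)&(zz>.1)&(zz<.12); print('scene',m.sum(),np.median(zz[m]),cv2.minEnclosingCircle(D[m][:,:2].astype(np.float32)))
E
```

```text
time: 23.2
position: [0.6256, 0.0559, 0.1901]
ee_rot: [-1.981, -2.438, 0.001]
force: [-0.7, 0.3, 0.1]
opening: 0.0357
[0.6262 0.056  0.1911] [-1.0006  0.4121 -0.3897]
[0.1105 0.1108 0.1111] [0.1577 0.1608 0.1639]
[0.624  0.0595 0.11  ] ((0.6250464916229248, 0.05442440137267113), 0.03443149849772453) [0.0016 0.0054 1.    ]
scene 234 0.11132046104499924 ((0.6280267834663391, 0.0551166869699955), 0.03460244461894035)
```

View pics/s16z.png

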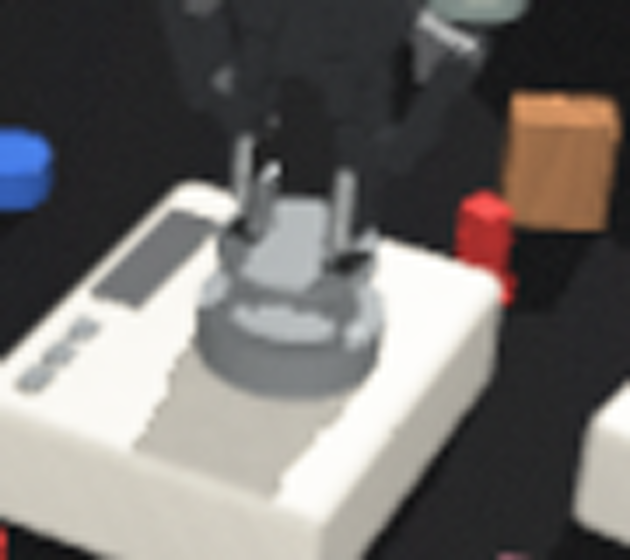

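View pics/w16z.png

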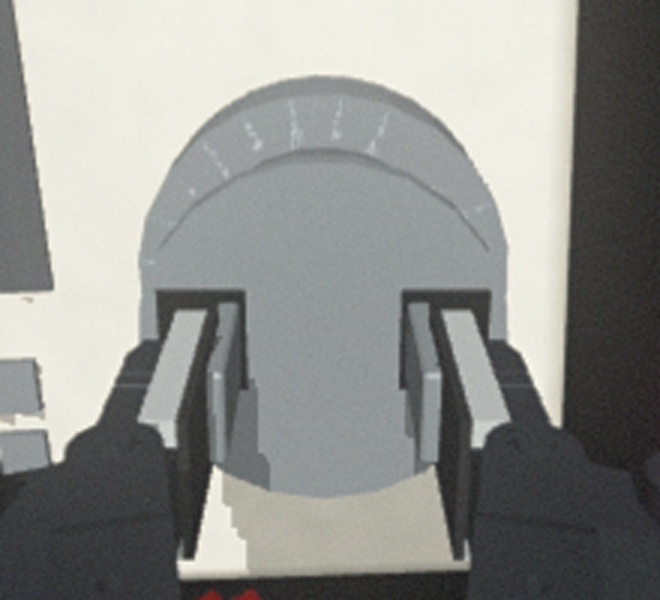

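Cap and well agree within 1 mm and the cap is level, so I'll lower it in.

```bash
python3 -m crank '[[0,0.05,-0.6,0,0,0,1],[0,0.05,-1.1,0,0,0,1],[0,0.05,-1.5,0,0,0,1],[0,0.05,-1.9,0,0,0,1],[0,0.05,-2.1,0,0,0,1]]';python3 -m crank '[[0,0,-0.15,0,0,0,1],[0,0,-0.3,0,0,0,1],[0,0,-0.3,0,0,0,1]]';python3 - <<'E'
from h import *
np.set_printoptions(precision=4,suppress=True,linewidth=160)
s=snap('wrist','w17'); t=snap('scene','s17')
i=cv2.imread('pics/s17.png'); cv2.imwrite('pics/s17z.png',cv2.resize(i[150:230,250:340],None,fx=7,fy=7,interpolation=cv2.INTER_CUBIC))
i=cv2.imread('pics/w17.png'); cv2.imwrite('pics/w17z.png',cv2.resize(i[130:330,150:370],None,fx=3,fy=3,interpolation=cv2.INTER_CUBIC))
st=ctrl.sense(); print(st['position'],st['force'])
C=cloud(s); z=C[...,2]; print(z[200:260:20,257])
reg=(abs(C[...,0]-.625)<.05)&(abs(C[...,1]-.055)<.05)&(z>.0845)&(z<.096)
P=C[reg]; c=P.mean(0); print(c,cv2.minEnclosingCircle(P[:,:2].astype(np.float32)),np.linalg.svd(P-c)[2][2])
E
```

```text
time: 23.92
position: [0.6259, 0.0561, 0.1691]
ee_rot: [-1.982, -2.437, 0.0]
force: [0.5, 0.0, -0.3]
opening: 0.0356
time: 24.3
position: [0.6261, 0.0562, 0.1667]
ee_rot: [1.982, 2.437, 0.0]
force: [-0.4, -0.6, -0.2]
opening: 0.0357
[0.626  0.0562 0.1667] [-1.1603 -0.2678  0.5075]
[0.0869 0.0862 0.0858]
[0.6246 0.0595 0.0866] ((0.624955415725708, 0.05463270843029022), 0.034580402076244354) [-0.0002  0.0002  1.    ]
```

View pics/s17z.png

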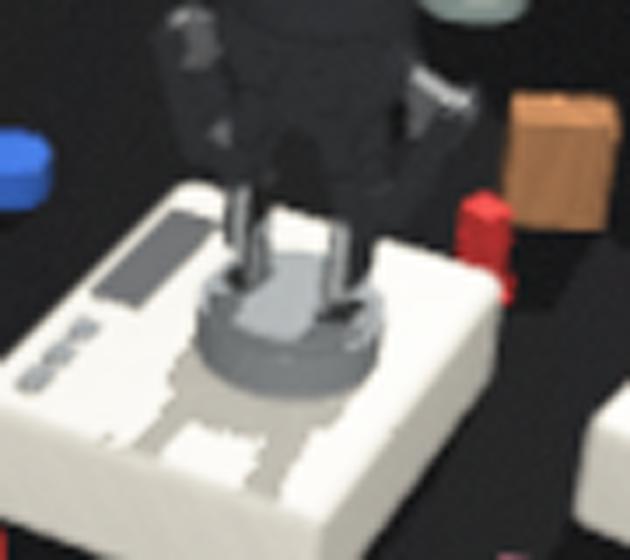

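View pics/w17z.png

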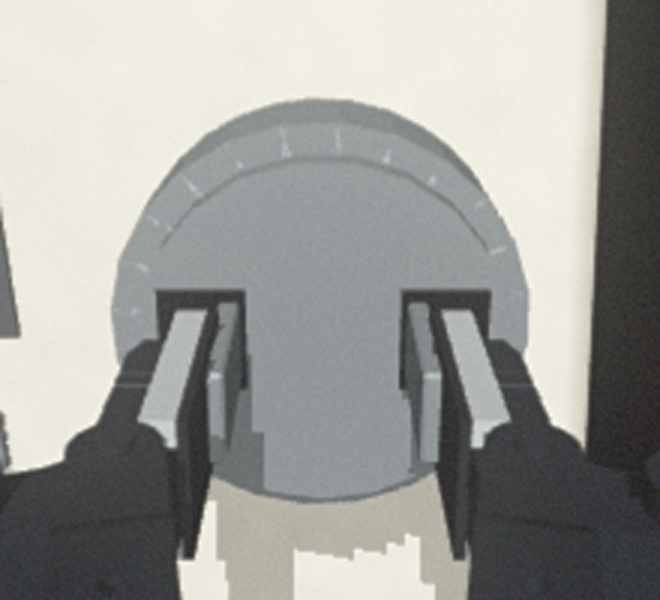

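```bash
python3 -m crank '[[0,0,-0.05,0,0,0,1],[0,0,-0.1,0,0,0,1],[0,0,-0.1,0,0,0,1]]'; python3 -m crank '[[0,0,-0.05,0,0,0,1],[0,0,-0.1,0,0,0,1],[0,0,-0.1,0,0,0,1]]'
```

```text
time: 24.78
position: [0.6261, 0.0563, 0.1666]
ee_rot: [1.982, 2.437, -0.0]
force: [-2.3, -0.6, 7.2]
opening: 0.0357
time: 25.15
position: [0.6261, 0.0563, 0.1665]
ee_rot: [1.982, 2.436, -0.001]
force: [-4.3, -1.1, 12.7]
opening: 0.0359
```

The cap is seated: the force rises with no further travel. I'll release it.

```bash
python3 -m crank '[[0,0,0,0,0,0,0.5],[0,0,0,0,0,0,0.4],[0,0,0,0,0,0,0.2],[0,0,0,0,0,0,0],[0,0,0,0,0,0,0]]'; python3 -m crank '[[0,0,0.3,0,0,0,0],[0,0,2,0,0,0,0],[0,0,6,0,0,0,0],[0,0,11,0,0,0,0],[0,0,11,0,0,0,0]]';python3 - <<'E'
from h import *
np.set_printoptions(precision=4,suppress=True,linewidth=160)
s=snap('wrist','w18'); t=snap('scene','s18')
i=cv2.imread('pics/s18.png'); cv2.imwrite('pics/s18z.png',cv2.resize(i[140:230,240:350],None,fx=7,fy=6.5,interpolation=cv2.INTER_CUBIC))
i=cv2.imread('pics/w18.png'); cv2.imwrite('pics/w18z.png',cv2.resize(i[50:300,100:420],None,fx=2.4,fy=2.4,interpolation=cv2.INTER_CUBIC))
st=ctrl.sense(); print(st['position'],st['force'])
C=cloud(s); z=C[...,2]; d=np.hypot(C[...,0]-.625,C[...,1]-.055)
P=C[(d<.037)&(z>.0845)&(z<.096)]; c=P.mean(0); print(c,cv2.minEnclosingCircle(P[:,:2].astype(np.float32)),np.linalg.svd(P-c,full_matrices=False)[2][2])
T=C[(d<.037)&(z>.106)&(z<.125)]; print(len(T),np.median(T[:,2]),cv2.minAreaRect((T[:,:2]*1000).astype(np.float32)))
R=C[(d<.05)&(abs(z-.0815)<.003)]; print('rim',cv2.minEnclosingCircle(R[:,:2].astype(np.float32)))
E
```

```text
time: 25.78
position: [0.6259, 0.0562, 0.1643]
ee_rot: [-1.982, -2.437, -0.0]
force: [-0.4, -0.4, 0.7]
opening: 0.0855
time: 26.4
position: [0.6278, 0.0576, 0.2803]
ee_rot: [1.978, 2.433, 0.01]
force: [0.1, -0.1, -0.2]
opening: 0.0853
[0.6262 0.0563 0.2757] [-0.6762 -0.5499 -0.3191]
[0.6245 0.0563 0.0866] ((0.6247817277908325, 0.05483991652727127), 0.03419594094157219) [ 0.0002 -0.0003  1.    ]
214 0.11314129973681647 ((624.8560180664062, 55.40614318847656), (54.139671325683594, 15.426669120788574), 11.724549293518066)
rim ((0.6248533725738525, 0.055318184196949005), 0.03950422257184982)
```

View pics/s18z.png

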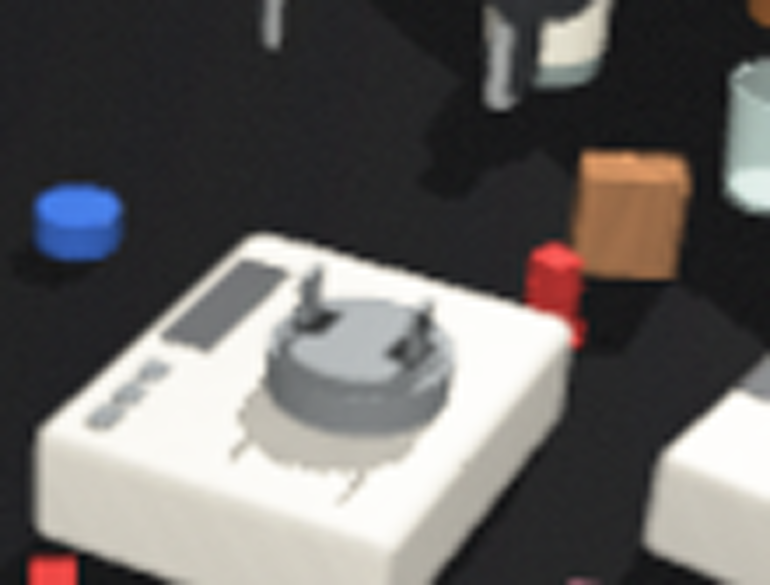

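View pics/w18z.png

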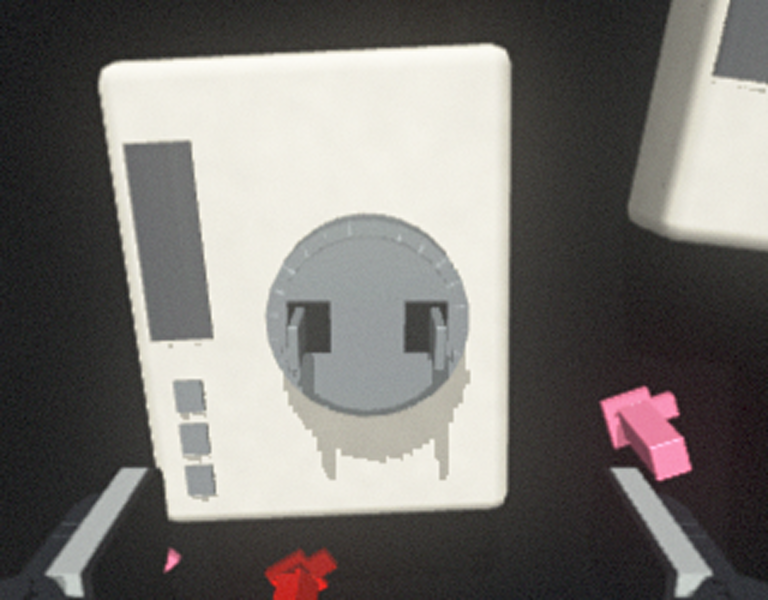

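The cap is flat (normal within 0.0004), centred within 0.5 mm, and the tabs are back to 54.1 mm over. Last I'll check the spacer, block and bystanders.

```bash
python3 - <<'E'
from h import *
t=snap('scene','s19'); i=cv2.imread('pics/s19.png'); cv2.imwrite('pics/s19z.png',cv2.resize(i,None,fx=1.5,fy=1.5))
D=cloud(t); z=D[...,2]; m=(abs(D[...,0]-.417)<.04)&(abs(D[...,1]+.293)<.035)&(z>.03); print(m.sum(),D[m].mean(0),z[m].max())
E
```

```text
82 [ 0.42007218 -0.29459791  0.04750416] 0.060093402529880886
```

View pics/s19z.png

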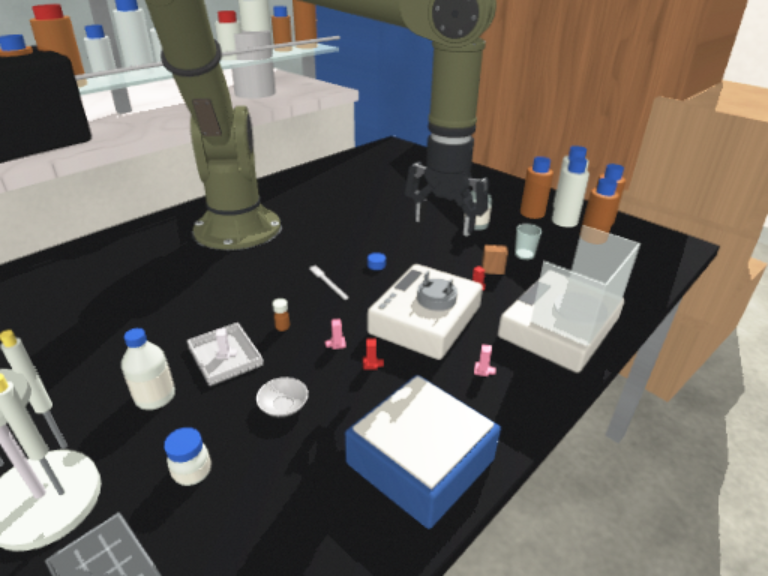

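The spacer stands upright in the tray at about (222,345). The block is upright on the bench at (494,259), the cap is on the well at (437,290), and the bystanders are where they were.

```bash
python3 -m crank '[[0,0,0,0,0,0,0],[0,0,0,0,0,0,0]]'; python3 -c "
from plant import ctrl
print(ctrl.finish_job())"
```

```text
time: 26.8
position: [0.6256, 0.056, 0.2735]
ee_rot: [-1.981, -2.437, 0.001]
force: [0.0, -0.5, 0.4]
opening: 0.0855
the job is handed in; nothing more can be done
None
```

I knocked the spacer 14 mm clear with the block and set the block back upright where it came from. I then lifted the spacer out into the tray, fitted the cap with its tabs pinched, and released it. I handed the job in at 26.8 s; it reports no verdict.

**Last checks:**
- **Cap:** It is about 0.5 mm off the well's centre. The flange top reads 86.6 mm, against 87 expected, and its tilt is under 0.001 rad.
- **Tabs:** They measure 54.1 mm over their outer faces, so they are fully out. I took the hooks to be under the lip from this spread and did not see them directly.
- **Spacer:** It stands upright in the tray, within 5 mm of its centre.
- **Block and bystanders:** The block is upright on the bench. In the last picture the bystanders were upright and where they had been.

**Disagreements:**
- The gripper read 36 mm with the tabs pinched, where 38.4 mm was expected.
- While the cap was hanging in the gripper, the flange height below the tool differed by about 3 mm between two readings. I therefore seated the cap by the rise in force instead of by height.

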